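Pack the porcelain order by the sample

TASK

The piece lying on the small dark dish is the order sample, either a brush rest or an egg stand: pick every piece of that same kind out of the cluttered supply tray and put it in the cardboard carton, leaving the sample on its dish for now and all other pieces in the tray. Then push the loaded carton along the rollers all the way into the packing bay, up against its end wall, and finally put the sample back in the tray. Leave the bowl, the jar and the inkstone alone.

Things in the scene. Friction and masses are not known exactly. Their poses are not given: they have to be found in the camera images.
- tray: Fixed open wooden supply tray, outside 235 (own x) x 272 (own y) x 32 mm tall, walls and floor 5 mm thick; holds the brush rests, egg stands and an ink stick in disorder. Origin: centre of its underside, on the table.
- dish: Fixed flat square dark wooden sample dish, 80 x 80 x 5 mm, no rim, between the tray and the roller track. The one piece that lies on it at the start is the sample. Origin: centre of its underside.
- track: Fixed roller track, 400 mm long along own y, with 13 free-turning steel rollers (18 mm diameter, tops 45 mm above the table). Side rails rise 60 mm above the table, inner faces 83.5 mm either side of the middle line. Its +y end is the packing bay, its other end is open. Origin: centre of the track at table height.
- bay_end (a point): Foot of the packing bay's end wall: middle of its inner face at roller-top height, at own y = +195 mm of the track. The bay is the last 145 mm of the track before it; its plywood sides and end wall rise 90 mm above the table.
- carton: Open-topped cardboard carton standing on the rollers between the rails, outside 160 (own x, across the track) x 140 (own y, along it) x 45 mm tall, walls and floor 4 mm thick. Origin: centre of its underside. Against the bay's end wall its origin is at +125 mm along the track's own y.
- rest0: White glazed porcelain brush rest: a straight bar 56 mm long (own x) by 16 mm wide (own y) by 14 mm tall with three rounded humps along its top, 22 mm tall in the middle, 20 mm at the sides. Origin: centre of its underside, z up. 45 g. On the sample dish or in the tray at the start.
- stand0: White glazed porcelain egg stand: a square ring 34 x 34 mm, 18 mm tall (own z), with a 22 mm square opening through it. Origin: centre of its underside (in the opening), z up. 35 g. On the sample dish or in the tray at the start; when one of rest0 and stand0 is on the dish the other is in the tray.
- rest1: White glazed porcelain brush rest: a straight bar 56 mm long (own x) by 16 mm wide (own y) by 14 mm tall with three rounded humps along its top, 22 mm tall in the middle, 20 mm at the sides. Origin: centre of its underside, z up. 45 g. In the tray at the start, or absent.
- rest2: White glazed porcelain brush rest: a straight bar 56 mm long (own x) by 16 mm wide (own y) by 14 mm tall with three rounded humps along its top, 22 mm tall in the middle, 20 mm at the sides. Origin: centre of its underside, z up. 45 g. In the tray at the start, or absent.
- rest3: White glazed porcelain brush rest: a straight bar 56 mm long (own x) by 16 mm wide (own y) by 14 mm tall with three rounded humps along its top, 22 mm tall in the middle, 20 mm at the sides. Origin: centre of its underside, z up. 45 g. In the tray at the start, or absent.
- rest4: White glazed porcelain brush rest: a straight bar 56 mm long (own x) by 16 mm wide (own y) by 14 mm tall with three rounded humps along its top, 22 mm tall in the middle, 20 mm at the sides. Origin: centre of its underside, z up. 45 g. In the tray at the start, or absent.
- rest5: White glazed porcelain brush rest: a straight bar 56 mm long (own x) by 16 mm wide (own y) by 14 mm tall with three rounded humps along its top, 22 mm tall in the middle, 20 mm at the sides. Origin: centre of its underside, z up. 45 g. In the tray at the start, or absent.
- stand1: White glazed porcelain egg stand: a square ring 34 x 34 mm, 18 mm tall (own z), with a 22 mm square opening through it. Origin: centre of its underside (in the opening), z up. 35 g. In the tray at the start, or absent.
- stand2: White glazed porcelain egg stand: a square ring 34 x 34 mm, 18 mm tall (own z), with a 22 mm square opening through it. Origin: centre of its underside (in the opening), z up. 35 g. In the tray at the start, or absent.
- stand3: White glazed porcelain egg stand: a square ring 34 x 34 mm, 18 mm tall (own z), with a 22 mm square opening through it. Origin: centre of its underside (in the opening), z up. 35 g. In the tray at the start, or absent.
- stand4: White glazed porcelain egg stand: a square ring 34 x 34 mm, 18 mm tall (own z), with a 22 mm square opening through it. Origin: centre of its underside (in the opening), z up. 35 g. In the tray at the start, or absent.
- stand5: White glazed porcelain egg stand: a square ring 34 x 34 mm, 18 mm tall (own z), with a 22 mm square opening through it. Origin: centre of its underside (in the opening), z up. 35 g. In the tray at the start, or absent.
- ink1: Black ink stick, a plain flat bar 58 (own x) x 20 (own y) x 12 mm, in the tray. Origin: centre of its underside. 30 g.
- bowl: Bystander: blue ceramic water bowl, 84 mm across, 45 mm tall, beyond the work. Origin: centre of its underside.
- jar: Bystander: capped paint jar, 44 mm across, 50 mm tall, beyond the tray. Origin: centre of its underside.
- inkstone: Bystander: dark inkstone, 60 x 100 x 22 mm, beyond the track. Origin: centre of its underside.

How it is judged:
On the way, in this order (a step that is already met when the one before it is completed fails the run):
1. every piece of the sample's kind from the tray is in the carton, the sample is still on its dish, and all the other pieces are in the tray (((horizontal distance between rest0 and dish below 0.05 m and (x of rest1 in the frame of carton between -0.078 and 0.078 m and y of rest1 in the frame of carton between -0.068 and 0.068 m and z of rest1 in the frame of carton below 0.05 m) and (x of rest2 in the frame of carton between -0.078 and 0.078 m and y of rest2 in the frame of carton between -0.068 and 0.068 m and z of rest2 in the frame of carton below 0.05 m) and (x of rest3 in the frame of carton between -0.078 and 0.078 m and y of rest3 in the frame of carton between -0.068 and 0.068 m and z of rest3 in the frame of carton below 0.05 m) and (x of rest4 in the frame of carton between -0.078 and 0.078 m and y of rest4 in the frame of carton between -0.068 and 0.068 m and z of rest4 in the frame of carton below 0.05 m) and (x of rest5 in the frame of carton between -0.078 and 0.078 m and y of rest5 in the frame of carton between -0.068 and 0.068 m and z of rest5 in the frame of carton below 0.05 m) and (x of stand1 in the frame of tray between -0.118 and 0.118 m and y of stand1 in the frame of tray between -0.136 and 0.136 m and z of stand1 in the frame of tray below 0.05 m) and (x of stand2 in the frame of tray between -0.118 and 0.118 m and y of stand2 in the frame of tray between -0.136 and 0.136 m and z of stand2 in the frame of tray below 0.05 m) and (x of stand3 in the frame of tray between -0.118 and 0.118 m and y of stand3 in the frame of tray between -0.136 and 0.136 m and z of stand3 in the frame of tray below 0.05 m) and (x of stand4 in the frame of tray between -0.118 and 0.118 m and y of stand4 in the frame of tray between -0.136 and 0.136 m and z of stand4 in the frame of tray below 0.05 m) and (x of stand5 in the frame of tray between -0.118 and 0.118 m and y of stand5 in the frame of tray between -0.136 and 0.136 m and z of stand5 in the frame of tray below 0.05 m) and (x of stand0 in the frame of tray between -0.118 and 0.118 m and y of stand0 in the frame of tray between -0.136 and 0.136 m and z of stand0 in the frame of tray below 0.05 m) and (x of ink1 in the frame of tray between -0.118 and 0.118 m and y of ink1 in the frame of tray between -0.136 and 0.136 m and z of ink1 in the frame of tray below 0.05 m)) or (horizontal distance between stand0 and dish below 0.05 m and (x of stand1 in the frame of carton between -0.078 and 0.078 m and y of stand1 in the frame of carton between -0.068 and 0.068 m and z of stand1 in the frame of carton below 0.05 m) and (x of stand2 in the frame of carton between -0.078 and 0.078 m and y of stand2 in the frame of carton between -0.068 and 0.068 m and z of stand2 in the frame of carton below 0.05 m) and (x of stand3 in the frame of carton between -0.078 and 0.078 m and y of stand3 in the frame of carton between -0.068 and 0.068 m and z of stand3 in the frame of carton below 0.05 m) and (x of stand4 in the frame of carton between -0.078 and 0.078 m and y of stand4 in the frame of carton between -0.068 and 0.068 m and z of stand4 in the frame of carton below 0.05 m) and (x of stand5 in the frame of carton between -0.078 and 0.078 m and y of stand5 in the frame of carton between -0.068 and 0.068 m and z of stand5 in the frame of carton below 0.05 m) and (x of rest1 in the frame of tray between -0.118 and 0.118 m and y of rest1 in the frame of tray between -0.136 and 0.136 m and z of rest1 in the frame of tray below 0.05 m) and (x of rest2 in the frame of tray between -0.118 and 0.118 m and y of rest2 in the frame of tray between -0.136 and 0.136 m and z of rest2 in the frame of tray below 0.05 m) and (x of rest3 in the frame of tray between -0.118 and 0.118 m and y of rest3 in the frame of tray between -0.136 and 0.136 m and z of rest3 in the frame of tray below 0.05 m) and (x of rest4 in the frame of tray between -0.118 and 0.118 m and y of rest4 in the frame of tray between -0.136 and 0.136 m and z of rest4 in the frame of tray below 0.05 m) and (x of rest5 in the frame of tray between -0.118 and 0.118 m and y of rest5 in the frame of tray between -0.136 and 0.136 m and z of rest5 in the frame of tray below 0.05 m) and (x of rest0 in the frame of tray between -0.118 and 0.118 m and y of rest0 in the frame of tray between -0.136 and 0.136 m and z of rest0 in the frame of tray below 0.05 m) and (x of ink1 in the frame of tray between -0.118 and 0.118 m and y of ink1 in the frame of tray between -0.136 and 0.136 m and z of ink1 in the frame of tray below 0.05 m)))), for 0.2 s.
2. the carton is in the bay, against the end wall (y of carton in the frame of track above 0.115 m and z of carton in the frame of track below 0.055 m and angle between carton's own z axis and vertical below 0.1 rad), for 0.2 s.
3. the sample is back in the tray (x of rest0 in the frame of tray between -0.118 and 0.118 m and y of rest0 in the frame of tray between -0.136 and 0.136 m and z of each of rest0, stand0 in the frame of tray below 0.05 m and x of stand0 in the frame of tray between -0.118 and 0.118 m and y of stand0 in the frame of tray between -0.136 and 0.136 m), for 0.2 s.
At the end, for the whole second after the job is handed in: All pieces of the sample's kind (the sample aside) lie in the carton; the carton stands on the rollers, level, within 10 mm of the bay's end wall; the sample, all pieces of the other kind and the ink stick lie within the tray; carton and sample are at rest (all of step 2 and all of step 3 and (((x of rest1 in the frame of carton between -0.078 and 0.078 m and y of rest1 in the frame of carton between -0.068 and 0.068 m and z of rest1 in the frame of carton below 0.05 m) and (x of rest2 in the frame of carton between -0.078 and 0.078 m and y of rest2 in the frame of carton between -0.068 and 0.068 m and z of rest2 in the frame of carton below 0.05 m) and (x of rest3 in the frame of carton between -0.078 and 0.078 m and y of rest3 in the frame of carton between -0.068 and 0.068 m and z of rest3 in the frame of carton below 0.05 m) and (x of rest4 in the frame of carton between -0.078 and 0.078 m and y of rest4 in the frame of carton between -0.068 and 0.068 m and z of rest4 in the frame of carton below 0.05 m) and (x of rest5 in the frame of carton between -0.078 and 0.078 m and y of rest5 in the frame of carton between -0.068 and 0.068 m and z of rest5 in the frame of carton below 0.05 m) and (x of stand1 in the frame of tray between -0.118 and 0.118 m and y of stand1 in the frame of tray between -0.136 and 0.136 m and z of stand1 in the frame of tray below 0.05 m) and (x of stand2 in the frame of tray between -0.118 and 0.118 m and y of stand2 in the frame of tray between -0.136 and 0.136 m and z of stand2 in the frame of tray below 0.05 m) and (x of stand3 in the frame of tray between -0.118 and 0.118 m and y of stand3 in the frame of tray between -0.136 and 0.136 m and z of stand3 in the frame of tray below 0.05 m) and (x of stand4 in the frame of tray between -0.118 and 0.118 m and y of stand4 in the frame of tray between -0.136 and 0.136 m and z of stand4 in the frame of tray below 0.05 m) and (x of stand5 in the frame of tray between -0.118 and 0.118 m and y of stand5 in the frame of tray between -0.136 and 0.136 m and z of stand5 in the frame of tray below 0.05 m)) or ((x of stand1 in the frame of carton between -0.078 and 0.078 m and y of stand1 in the frame of carton between -0.068 and 0.068 m and z of stand1 in the frame of carton below 0.05 m) and (x of stand2 in the frame of carton between -0.078 and 0.078 m and y of stand2 in the frame of carton between -0.068 and 0.068 m and z of stand2 in the frame of carton below 0.05 m) and (x of stand3 in the frame of carton between -0.078 and 0.078 m and y of stand3 in the frame of carton between -0.068 and 0.068 m and z of stand3 in the frame of carton below 0.05 m) and (x of stand4 in the frame of carton between -0.078 and 0.078 m and y of stand4 in the frame of carton between -0.068 and 0.068 m and z of stand4 in the frame of carton below 0.05 m) and (x of stand5 in the frame of carton between -0.078 and 0.078 m and y of stand5 in the frame of carton between -0.068 and 0.068 m and z of stand5 in the frame of carton below 0.05 m) and (x of rest1 in the frame of tray between -0.118 and 0.118 m and y of rest1 in the frame of tray between -0.136 and 0.136 m and z of rest1 in the frame of tray below 0.05 m) and (x of rest2 in the frame of tray between -0.118 and 0.118 m and y of rest2 in the frame of tray between -0.136 and 0.136 m and z of rest2 in the frame of tray below 0.05 m) and (x of rest3 in the frame of tray between -0.118 and 0.118 m and y of rest3 in the frame of tray between -0.136 and 0.136 m and z of rest3 in the frame of tray below 0.05 m) and (x of rest4 in the frame of tray between -0.118 and 0.118 m and y of rest4 in the frame of tray between -0.136 and 0.136 m and z of rest4 in the frame of tray below 0.05 m) and (x of rest5 in the frame of tray between -0.118 and 0.118 m and y of rest5 in the frame of tray between -0.136 and 0.136 m and z of rest5 in the frame of tray below 0.05 m))) and x of ink1 in the frame of tray between -0.118 and 0.118 m and y of ink1 in the frame of tray between -0.136 and 0.136 m and z of ink1 in the frame of tray below 0.05 m and linear speed of each of carton, rest0, stand0 below 0.02 m/s); the robot touches nothing.
It fails at once if the bowl was shifted (over 30 mm) or tipped (distance of bowl from where it was at the start of the episode above 0.03 m or angle between bowl's own z axis and vertical above 0.4 rad).
It fails at once if the jar was shifted (over 30 mm) or tipped (distance of jar from where it was at the start of the episode above 0.03 m or angle between jar's own z axis and vertical above 0.4 rad).
It fails at once if the inkstone was shifted (over 30 mm) or tipped (distance of inkstone from where it was at the start of the episode above 0.03 m or angle between inkstone's own z axis and vertical above 0.4 rad).
Of rest1, rest2, rest3, rest4, rest5 only 3 to 5 are there at a start; the rules pass over those that are not, and their reading is None.
Of stand1, stand2, stand3, stand4, stand5 only 3 to 5 are there at a start; the rules pass over those that are not, and their reading is None.
At some moment in a run one of rest1, rest2, rest3, rest4, rest5, stand1, stand2, stand3, stand4, stand5 may be knocked a few centimetres aside while the robot is not near it.
Once in a run the grip may slacken for a moment while it holds something.
It also fails if it takes over 210 s, if anything falls off the work surface, if the arm or the gripper's body presses on something with over 40 N, if the wrist force passes 120 N, or if a joint passes its speed limit or range.

ROBOT

A 6-joint arm with a two-finger parallel gripper is mounted at the origin on the work surface. World frame = base frame: x ahead of the robot, y to its left, z up, the work surface at z = 0. Lengths are in m, angles in rad, forces in N, time in s.
With the tool pointing down it reaches from about 0.35 to 0.875 m from the base axis. Payload 15.5 kg.
Tool frame: the origin (TCP) lies between the finger pads; the fingertips stand env.tip_reach ahead of it and the grasp point (between the pads) lies 3 mm ahead of it (env.tip_reach is the distance from the TCP to the fingertips, in m); z points along the fingers, y is the direction in which the jaws open and shut (so a half turn about z gives the same grasp; the last joint's range is limited). The gripper opens to 85 mm and grips with 20 to 120 N. Pads are 22 mm wide; open, the fingers measure 114 mm over their backs; the gripper's body (76 mm by 85 mm) begins 54 mm behind the grasp point. The pads swing forward as they close: fully open they stand 13 mm farther back than shut.
Start: joints at [-1.367, 0.494, 1.345, -0, 1.302, -0.096], TCP at [0.184, -0.597, 0.253] pointing down, gripper open.
Joint ranges: [-2.91, 2.91], [-0.82, 2.16], [0.22, 2.67], [-1.22, 4.37], [0.12, 2.79], [-3.08, 3.08]. Speed limits (rad/s): [1.89, 1.89, 2.57, 3.01, 3.01, 3.01].

INTERFACE

Orientations are given as a unit quaternion [w, x, y, z].
In Python, from workcell import env gives the robot as it stands.
- The arm moves only by the shell command python3 -m pendant 'ROWS' [FORCE]. ROWS is JSON, a list of rows, each a list of 7 numbers: the shift along the tool's x, y, z in cm, then the turn, a rotation vector about the tool's x, y, z in degrees, then the opening, from -1 (shut) to 1 (fully open), so that 0 is half open. In form: [[tx, ty, tz, wx, wy, wz, claw], ...]. A call has 1 to 10 rows; each row shifts and turns the pose as measured when the row begins, along the tool's axes as they then stand; what a row does not reach is not made up. A row lasts 1/8 s, in which the tool goes at most 62.5 mm and 10.7 degrees, less where a joint would pass 70% of its speed; a pose out of reach is approached as far as the arm can. A call is refused whole if a number of a shift passes 6.25 or a number of a turn 10.7, either way. A call with a gripper value outside its range is refused whole. The fingers move at their own pace and stop on an object; FORCE is the grip in N (left out, the last holds). Time passes only in rows, so rows that do not move let the fingers close. It gives the time, the measured TCP pose, the force and the opening at its end, in the units of the state.
- env.get_state(): the state, without advancing time (a new reading comes with each control period).
- env.grab_frame(name): name is "scene" or "side" or "wrist"; returns a dict with "frame" (420x560x3 uint8, red, green, blue), "range_z" (420x560 float32, m along the optical axis (not along the pixel's ray), 0 where there is no reading), "intrinsics" (3x3 intrinsics, pixels), "R" (3x3) and "t" (3): a world point X has camera coordinates R X + t; the wrist camera has in their place "mount" (4x4, takes a point from camera to tool coordinates, whose origin is the TCP and whose axes are the flange's). Camera axes: x right, y down, z forward; pixel columns grow to the right and rows downward; lengths in m; the calibration is good to about 2 mm. A picture is of the moment at which its call begins: read the wrist's pose just before it.
- env.hand_in(): hands the job in, once; it reports no verdict.
Trained networks look in the newest picture that a camera, given by its name, has taken for a name from the list of things; names that differ only in an ending like _2 or _b are one class to them, and where a whole thing is asked for, a point or a joint stands for the part that bears it (a point fixed in the world has none). Each returns a list of dicts, best first, with "conf" (0 to 1); they miss things now and then, are a little off and sometimes report something else, mostly with a low value. They report only what shows in the picture. A call takes as long as a camera call.
- env.recognise(camera, thing): "pixel" ([column, row] in pixels, amid what is visible of it).
- env.trace(camera, thing): "pixels" (420x560 bool, what is visible of it) and "pixel" ([column, row] in pixels, amid what is visible of it).
The state is a dict: "time": time; "q": joint angles; "joint_vel": joint speeds; "joint_torque": joint torques, N m; "tool_pos": TCP position; "orientation": TCP orientation; "contact_force": force on the tool from outside, world axes, zero at the start; "torque": the same for the moment, N m; "finger_gap": finger opening in m.
Only numpy, scipy, OpenCV 4.12 (cv2) and the standard library are available. Lean on these libraries where they do the work, as an engineer would, in place of code of your own. Each camera call takes 0.05 s, during which the arm holds its last target.

## Working session

There is one attempt and no reset: what is moved stays moved. The work goes in short steps, Python scripts to look and compute and a shell command to move; the robot and the scene stay as the last step left them, time stands still between calls to the robot, and variables do not carry over. Pictures are saved under pics/ and viewed, and the job is handed in when it is done.

```bash
ls; mkdir -p pics
python3 - <<'E'
from workcell import env
import cv2
print(env.get_state(), env.tip_reach)
for c in ["scene","side","wrist"]:
    f=env.grab_frame(c); cv2.imwrite(f"pics/{c}0.png",f["frame"][:,:,::-1])
    print(c,f["intrinsics"],f.get("R"),f.get("t"),f.get("mount"))
E
```

```text
pics
{'time': 0.0, 'q': array([-1.36751020e+00,  4.94178394e-01,  1.34614341e+00, -2.92618761e-06,
        1.30248019e+00, -9.55080731e-02]), 'joint_vel': array([-0.002176  , -0.00044553,  0.00038711, -0.00116015,  0.00142615,
        0.00072942]), 'joint_torque': array([-4.92865729e-04, -8.82167816e+01, -3.83873284e+01, -1.76053254e-04,
        9.89778433e-03, -7.18725755e-05]), 'tool_pos': array([ 0.18390978, -0.59698028,  0.25269905]), 'orientation': array([-6.03718841e-04,  9.88860756e-01,  1.48842333e-01, -3.39779087e-05]), 'contact_force': array([-0.58059337, -0.18297447, -0.00493106]), 'torque': array([-0.00992894, -0.02483737,  0.02131872]), 'finger_gap': 0.08492276833155882} 0.022
scene [[399.9524623    0.         279.46173678]
 [  0.         399.9524623  216.07920205]
 [  0.           0.           1.        ]] [[ 0.75697379  0.653411   -0.00668864]
 [ 0.54946075 -0.64202132 -0.53469759]
 [-0.35367154  0.40107691 -0.84501701]] [-0.50484895 -0.28530653  1.12605301] None
side [[387.92403107   0.         274.75885941]
 [  0.         387.92403107 212.79405164]
 [  0.           0.           1.        ]] [[ 0.71801042 -0.69590247  0.01344599]
 [-0.47377936 -0.50280024 -0.72299726]
 [ 0.50989622  0.51274913 -0.69072004]] [-0.3947232   0.3346581   0.58546674] None
wrist [[340.80468715   0.         279.77765137]
 [  0.         340.80468715 211.57855668]
 [  0.           0.           1.        ]] None None [[ 6.66434097e-04 -9.58632369e-01 -2.84646338e-01  7.12788342e-02]
 [ 9.99999397e-01  3.90567634e-04  1.02591490e-03 -2.18164187e-04]
 [-8.72301587e-04 -2.84646850e-01  9.58632051e-01 -1.20792901e-01]
 [ 0.00000000e+00  0.00000000e+00  0.00000000e+00  1.00000000e+00]]
```

View pics/scene0.png

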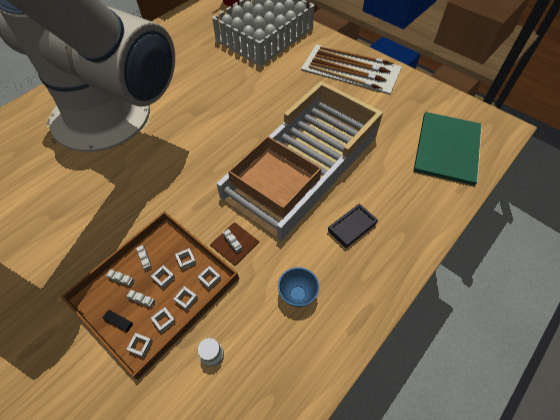

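View pics/side0.png

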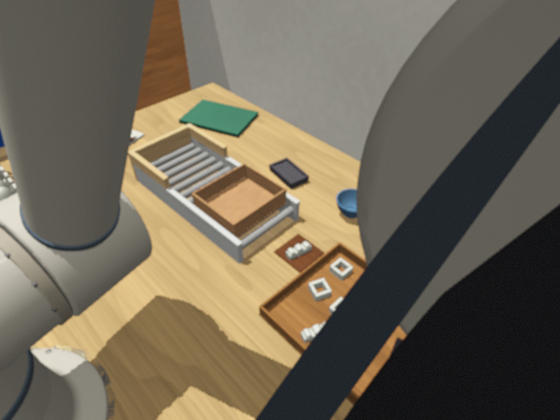

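View pics/wrist0.png

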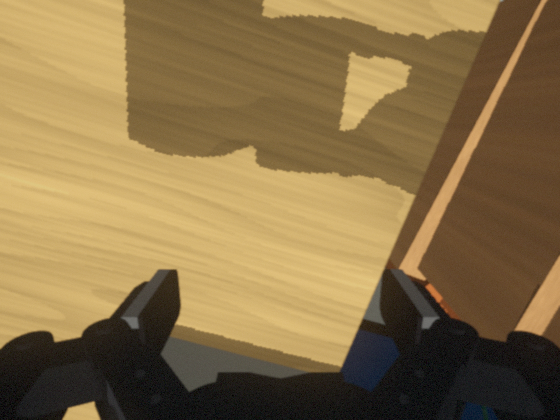

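The sample at (233,240) is a brush rest. Three more brush rests lie in the tray at about (142,257), (119,278) and (140,298), along with six stands and the ink stick. Next I'll measure them.

```bash
cat > h.py <<'E'
import numpy as np, cv2
from workcell import env
from scipy.spatial.transform import Rotation as Ro
def pose():
    s=env.get_state(); q=s["orientation"]; return np.array(s["tool_pos"]),Ro.from_quat([q[1],q[2],q[3],q[0]]).as_matrix(),s
def grab(c):
    p,R,s=pose(); f=env.grab_frame(c)
    if c=="wrist":
        M=f["mount"]; f["Rc"]=R@M[:3,:3]; f["o"]=p+R@M[:3,3]
    else:
        f["Rc"]=f["R"].T; f["o"]=-f["R"].T@f["t"]
    return f
def cloud(f,mask):
    v,u=np.nonzero(mask&(f["range_z"]>0)); z=f["range_z"][v,u]; K=f["intrinsics"]
    P=np.stack([(u-K[0,2])/K[0,0]*z,(v-K[1,2])/K[1,1]*z,z],1)
    return P@f["Rc"].T+f["o"]
def proj(f,X):
    c=f["Rc"].T@(np.array(X)-f["o"]); K=f["intrinsics"]; return K[0,0]*c[0]/c[2]+K[0,2],K[1,1]*c[1]/c[2]+K[1,2]
def find(c,name,f=None,minc=0.3):
    f=f or grab(c); out=[]
    for d in env.trace(c,name):
        if d["conf"]<minc or d["pixels"].sum()<20: continue
        P=cloud(f,d["pixels"]); z=np.median(P[:,2])
        P2=P[P[:,2]>P[:,2].max()-0.02] if "rest" in name else P
        r=cv2.minAreaRect((P2[:,:2]*1000).astype(np.float32))
        (w,h)=r[1]; a=r[2] if w>=h else r[2]+90
        a=(a+90)%180-90
        out.append((round(d["conf"],2),np.round(d["pixel"]),np.round(np.array(r[0])/1000,4),np.round(sorted(r[1])[::-1]),round(a,1),round(float(z),4),round(float(P[:,2].max()),4),len(P)))
    return out
def goto(xyz,jaw=None):
    """jaw = world angle (deg) of tool y axis, mod 180; prints shift in current tool axes & turn needed"""
    p,R,s=pose(); d=R.T@(np.array(xyz)-p)*100
    print("t",round(s["time"],2),"tcp",np.round(p,4),"gap",round(s["finger_gap"],4),"F",np.round(s["contact_force"],1),"tool y ang",round(np.degrees(np.arctan2(R[1,1],R[0,1])),1),"tilt",np.round(R[:,2],3),"q6",round(s["q"][5],2))
    print("shift tool cm",np.round(d,2))
    if jaw is not None:
        c=np.degrees(np.arctan2(R[1,1],R[0,1])); e=(c-jaw+90)%180-90
        print("turn wz deg", round(e,1))
        Rn=R@Ro.from_rotvec([0,0,np.radians(e)]).as_matrix()
        print("shift after turn",np.round(Rn.T@(np.array(xyz)-p)*100,2), "q6 est +-",round(s["q"][5]+np.radians(e),2))
E
python3 - <<'E'
from h import *
f=grab("scene")
for n in ["rest0","stand0","tray","dish","track","carton","ink1"]:
    print(n)
    for o in find("scene",n,f): print("  ",*o)
E
```

```text
rest0
   0.83 [142. 298.] [ 0.5248 -0.2712] [56. 16.] 19.8 0.0202 0.0279 255
   0.77 [233. 241.] [ 0.5718 -0.0514] [57. 16.] -12.9 0.0208 0.0284 171
   0.76 [119. 276.] [ 0.4548 -0.2708] [57. 16.] 20.7 0.0208 0.0285 240
   0.62 [190. 300.] [ 0.5948 -0.2107] [34. 33.] -84.4 0.0213 0.027 224
   0.45 [146. 257.] [ 0.4585 -0.2076] [48. 16.] -24.0 0.0213 0.0295 174
stand0
   0.83 [166. 322.] [ 0.5943 -0.2705] [35. 35.] 82.0 0.0211 0.0263 280
   0.82 [186. 297.] [ 0.59  -0.209] [43. 38.] 7.8 0.0212 0.027 266
   0.74 [137. 342.] [ 0.5935 -0.3325] [44. 38.] 23.0 0.0213 0.0278 329
   0.74 [185. 256.] [ 0.5273 -0.1499] [36. 34.] -23.2 0.0211 0.0252 221
   0.7 [159. 276.] [ 0.5226 -0.2098] [36. 34.] -1.9 0.0211 0.0263 232
   0.57 [211. 281.] [ 0.599  -0.1487] [34. 34.] -0.9 0.0193 0.0263 251
tray
   0.63 [147. 291.] [ 0.5126 -0.2368] [286. 261.] 90.0 0.0051 0.0356 12747
dish
   0.63 [233. 244.] [ 0.5748 -0.0496] [80. 80.] -0.2 0.0043 0.0186 908
track
   0.85 [317. 141.] [0.5182 0.2708] [510. 253.] -87.5 0.0424 0.0925 8978
carton
   0.9 [275. 175.] [0.5256 0.1462] [221. 203.] 0.8 0.0506 0.0925 4366
ink1
   0.76 [118. 323.] [ 0.5223 -0.3303] [65. 23.] 16.3 0.0164 0.0207 339
```

Run:
```python
from h import *
f=grab("scene")
m=env.trace("scene","carton")[0]["pixels"]; P=cloud(f,m)
h=P[(P[:,2]>0.086)&(P[:,2]<0.094)]
for Q,n in((P,"all"),(h,"rim")): print(n,len(Q),np.round(np.percentile(Q[:,:2],[1,5,50,95,99],axis=0),3).tolist())
print(cv2.minAreaRect((h[:,:2]*1000).astype(np.float32)))
print("floor",np.median(P[(P[:,2]<0.06)],axis=0))
m=env.trace("scene","track")[0]["pixels"]; P=cloud(f,m)
b=P[(P[:,2]>0.086)]; print("bay",np.round(np.percentile(b[:,:2],[1,5,50,95,99],axis=0),3).tolist(),cv2.minAreaRect((b[:,:2]*1000).astype(np.float32)))
r=P[(abs(P[:,2]-0.06)<.003)]; print("rails",np.round(np.percentile(r[:,:2],[1,5,50,95,99],axis=0),3).tolist(),cv2.minAreaRect((r[:,:2]*1000).astype(np.float32)))
m=env.trace("scene","tray")[0]["pixels"]; P=cloud(f,m);h=P[P[:,2]>0.028]
print("tray",cv2.minAreaRect((h[:,:2]*1000).astype(np.float32)),np.round(np.percentile(h[:,:2],[1,50,99],axis=0),3).tolist())
im=f["frame"][:,:,::-1].copy()
for c,a in(((.4548,-.2708),20.7),((.5248,-.2712),19.8),((.4585,-.2076),-24),((.5718,-.0514),-12.9)):
    d=.028*np.array([np.cos(np.radians(a)),np.sin(np.radians(a))])
    p=[tuple(int(round(4*k)) for k in proj(f,[c[0]+s*d[0],c[1]+s*d[1],.024])) for s in(-1,1)]
    cv2.line(im,*p,(0,0,255),1,shift=2)
cv2.imwrite("pics/ov.png",cv2.resize(im[180:380,50:290],None,fx=3,fy=3))
```

```text
all 4325 [[0.473, 0.045], [0.475, 0.047], [0.548, 0.122], [0.631, 0.184], [0.633, 0.186]]
rim 436 [[0.471, 0.045], [0.473, 0.046], [0.562, 0.101], [0.632, 0.186], [0.634, 0.187]]
((552.056884765625, 116.4925537109375), (161.02691650390625, 141.3767852783203), 2.012511968612671)
floor [0.5461208  0.12392173 0.04852026]
bay [[0.449, 0.27], [0.452, 0.279], [0.56, 0.388], [0.639, 0.425], [0.641, 0.429]] ((545.32421875, 307.2518310546875), (192.84471130371094, 243.4217071533203), 1.4836074113845825)
rails [[0.454, 0.021], [0.458, 0.03], [0.638, 0.196], [0.647, 0.415], [0.65, 0.418]] ((548.7291259765625, 223.08518981933594), (192.3550262451172, 406.413818359375), 1.9427731037139893)
tray ((523.7853393554688, -239.2208709716797), (272.2260437011719, 237.66848754882812), 89.7844009399414) [[0.406, -0.375], [0.544, -0.269], [0.642, -0.104]]
```

View pics/ov.png

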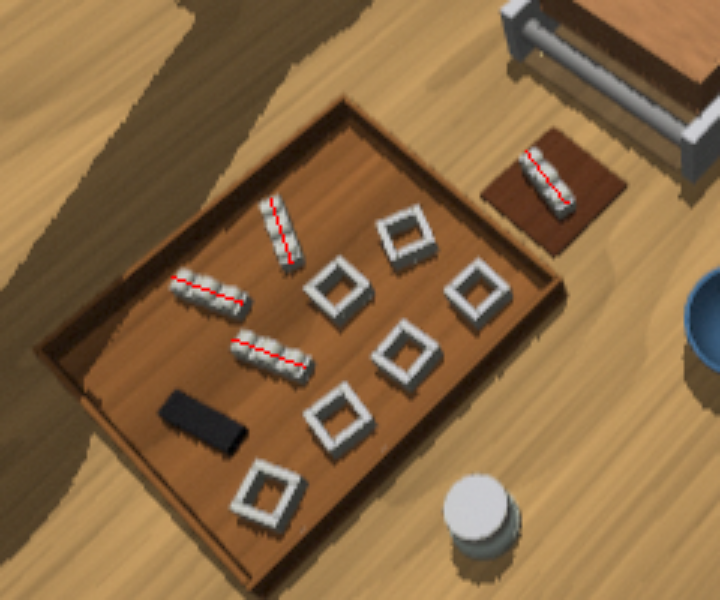

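The overlay lines lie on the three tray rests and the sample, so the poses are good. The carton is at (0.552, 0.117) and the track yaw is about 2°. First pick is A at (0.455, -0.271).

```bash
python3 -c "
from h import *
goto([.4548,-.2708,.10],110.7)"
```

```text
t 0.75 tcp [ 0.184  -0.5973  0.2533] gap 0.0852 F [-0.1  0.3  0.1] tool y ang -72.9 tilt [ 0. -0. -1.] q6 -0.1
shift tool cm [ 35.49 -23.23  15.33]
turn wz deg -3.6
shift after turn [ 36.87 -20.97  15.33] q6 est +- -0.16
```

```bash
python3 -m pendant '[[0,0,0,0,0,-3.6,-0.2],[4.6,-2.6,1,0,0,0,-0.2],[4.6,-2.6,1.5,0,0,0,-0.2],[4.6,-2.6,1.5,0,0,0,-0.2],[4.6,-2.6,1.5,0,0,0,-0.2],[4.6,-2.6,1.5,0,0,0,-0.2],[4.6,-2.6,1.5,0,0,0,-0.2],[4.6,-2.6,1.5,0,0,0,-0.2]]' 40; python3 -c "
from h import *
goto([.4548,-.2708,.030],110.7)"
```

```text
time: 1.75
tool_pos: [0.4259, -0.3093, 0.1515]
orientation: [0.003, 0.984, 0.178, 0.001]
contact_force: [0.5, -0.8, 0.0]
finger_gap: 0.0341
t 1.75 tcp [ 0.4259 -0.3093  0.1515] gap 0.0341 F [ 0.5 -0.8  0. ] tool y ang -69.5 tilt [ 0.003 -0.006 -1.   ] q6 0.48
shift tool cm [ 4.04 -2.68 12.13]
turn wz deg -0.2
shift after turn [ 4.05 -2.67 12.13] q6 est +- 0.47
```

```bash
python3 -m pendant '[[4,-2.6,3.5,0,0,0,-0.2],[0.5,-0.3,3.5,0,0,0,-0.2],[0,0,0,0,0,0,-0.2],[0,0,0,0,0,0,-0.2]]'
python3 - <<'E'
from h import *
goto([.4548,-.2708,.030],110.7)
f=grab("wrist"); cv2.imwrite("pics/w1.png",f["frame"][:,:,::-1])
for o in find("wrist","rest1",f): print("  ",*o)
E
```

```text
time: 2.25
tool_pos: [0.4617, -0.2632, 0.0805]
orientation: [0.004, 0.984, 0.18, 0.002]
contact_force: [0.8, -0.7, 0.9]
finger_gap: 0.0345
t 2.25 tcp [ 0.4617 -0.2632  0.0805] gap 0.0345 F [ 0.8 -0.7  0.9] tool y ang -69.3 tilt [ 0.005 -0.007 -1.   ] q6 0.58
shift tool cm [-0.92  0.42  5.05]
turn wz deg 0.0
shift after turn [-0.92  0.42  5.05] q6 est +- 0.58
   0.96 [184. 218.] [ 0.4525 -0.2064] [57. 16.] -22.1 0.0232 0.0286 2775
   0.81 [331. 140.] [ 0.5222 -0.2705] [56. 16.] 19.5 0.023 0.0289 3496
   0.58 [283. 250.] [ 0.4527 -0.27  ] [57. 16.] 20.5 0.023 0.0289 2598
```

View pics/w1.png

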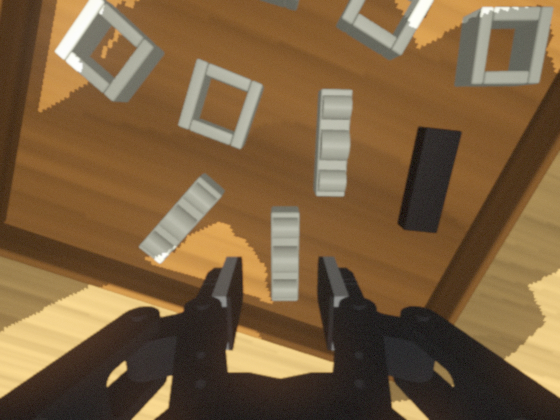

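The wrist view shows rest A centred between the pads at (285,253), with the measurements agreeing to 2 mm. Descending.

```bash
python3 -m pendant '[[-1.0,0.4,0,0,0,0,-0.2],[0,0,2.5,0,0,0,-0.2],[0,0,0.5,0,0,0,-0.2],[0,0,0,0,0,0,-0.2]]' 40; python3 -c "
from h import *
goto([.4535,-.2705,.030],110.7)"
```

```text
time: 2.85
tool_pos: [0.453, -0.275, 0.0536]
orientation: [0.006, 0.984, 0.178, 0.004]
contact_force: [0.3, -0.4, -0.1]
finger_gap: 0.0342
t 2.85 tcp [ 0.453  -0.275   0.0536] gap 0.0342 F [ 0.3 -0.4 -0.1] tool y ang -69.4 tilt [ 0.009 -0.011 -1.   ] q6 0.56
shift tool cm [ 0.19 -0.44  2.36]
turn wz deg -0.1
shift after turn [ 0.19 -0.44  2.36] q6 est +- 0.56
```

```bash
cat >> h.py <<'E'
_g=goto
def goto(xyz,jaw=None):
    _g(xyz,jaw); p,R,s=pose(); t=R.T@np.array([0,0,-1.]); print("tilt fix wx,wy deg",np.round(np.degrees(np.cross([0,0,1],t)),1)[:2])
E
python3 -m pendant '[[0.2,-0.4,1.2,0,0,0,-0.2],[0,0,1,0,0,0,-0.2],[0,0,0,0,0,0,-0.2]]' 40; python3 -c "
from h import *
goto([.4535,-.2705,.030],110.7)"
```

```text
time: 3.22
tool_pos: [0.4541, -0.2709, 0.0312]
orientation: [0.007, 0.984, 0.178, 0.004]
contact_force: [0.3, -0.5, -0.1]
finger_gap: 0.0342
t 3.23 tcp [ 0.4541 -0.2709  0.0312] gap 0.0342 F [ 0.3 -0.5 -0.1] tool y ang -69.4 tilt [ 0.01  -0.012 -1.   ] q6 0.57
shift tool cm [-0.04 -0.06  0.12]
turn wz deg -0.1
shift after turn [-0.04 -0.06  0.12] q6 est +- 0.56
tilt fix wx,wy deg [ 0.9 -0.3]
```

```bash
python3 -m pendant '[[0,0,0.1,0,0,0,-1],[0,0,0,0,0,0,-1],[0,0,0,0,0,0,-1],[0,0,0,0,0,0,-1],[0,0,-1,0,0,0,-1],[0,0,-5,0.9,-0.3,0,-1],[0,0,-4,0,0,0,-1],[0,0,-3,0,0,0,-1]]' 50; python3 -c "
from h import *
goto([.505,.105,.13],88)"
```

```text
time: 4.22
tool_pos: [0.4526, -0.2695, 0.1643]
orientation: [-0.002, 0.984, 0.179, -0.001]
contact_force: [-0.5, -0.1, -1.0]
finger_gap: 0.0145
t 4.22 tcp [ 0.4526 -0.2695  0.1643] gap 0.0145 F [-0.5 -0.1 -1. ] tool y ang -69.4 tilt [-0.003  0.003 -1.   ] q6 0.56
shift tool cm [ 18.07 -33.21   3.54]
turn wz deg 22.6
shift after turn [  3.94 -37.6    3.54] q6 est +- 0.95
tilt fix wx,wy deg [-0.2  0.1]
```

```bash
python3 -m pendant '[[0,0,0,0,0,9.3,-1],[0,0,0,0,0,9.3,-1],[0.5,-5.5,0,0,0,0,-1],[1,-6,0,0,0,0,-1],[1,-6,0,0,0,0,-1],[1,-6,0,0,0,0,-1],[1,-6,0,0,0,0,-1],[0,0,0,0,0,0,-1]]'; python3 -c "
from h import *
goto([.515,.085,.085],92)"
```

```text
time: 5.22
tool_pos: [0.4935, 0.0334, 0.1729]
orientation: [0.001, 1.0, 0.011, 0.004]
contact_force: [0.2, -1.4, 0.0]
finger_gap: 0.0143
t 5.22 tcp [0.4935 0.0334 0.1729] gap 0.0143 F [ 0.2 -1.4  0. ] tool y ang -88.8 tilt [ 0.008 -0.002 -1.   ] q6 1.5
shift tool cm [ 2.19 -5.13  8.8 ]
turn wz deg -0.8
shift after turn [ 2.26 -5.1   8.8 ] q6 est +- 1.49
tilt fix wx,wy deg [ 0.2 -0.5]
```

```bash
python3 -m pendant '[[2.2,-5,0,0,0,0,-1],[0,0,1.5,0,0,0,-1],[0,0,0,0,0,0,-1]]'
python3 - <<'E'
from h import *
goto([.515,.085,.085],92)
f=grab("scene"); cv2.imwrite("pics/s1.png",f["frame"][:,:,::-1])
E
```

```text
time: 5.6
tool_pos: [0.515, 0.0841, 0.1592]
orientation: [0.002, 1.0, 0.011, 0.005]
contact_force: [0.1, 1.1, -0.5]
finger_gap: 0.0143
t 5.6 tcp [0.515  0.0841 0.1592] gap 0.0143 F [ 0.1  1.1 -0.5] tool y ang -88.8 tilt [ 0.01  -0.003 -1.   ] q6 1.6
shift tool cm [-0.07 -0.11  7.42]
turn wz deg -0.8
shift after turn [-0.07 -0.11  7.42] q6 est +- 1.59
tilt fix wx,wy deg [ 0.2 -0.6]
```

View pics/s1.png

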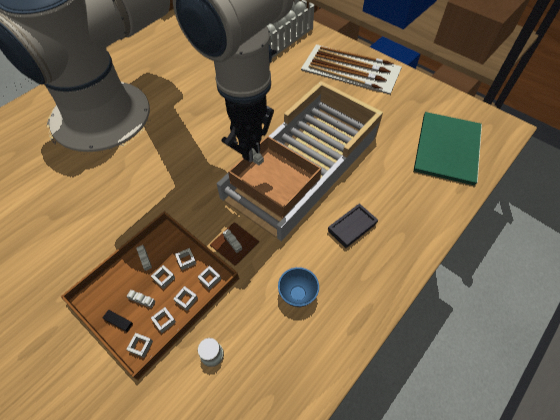

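Rest A is held above the carton at about (258,155). Lowering and releasing.

```bash
python3 -m pendant '[[0,-0.1,4,0,-0.6,0,-1],[0,0,3,0,0,0,-1],[0,0,0.7,0,0,0,-1],[0,0,0,0,0,0,-1],[0,0,0,0,0,0,-0.5],[0,0,0,0,0,0,-0.3],[0,0,0,0,0,0,-0.3]]'
python3 - <<'E'
from h import *
goto([.515,.085,.085],92)
E
```

```text
time: 6.52
tool_pos: [0.5186, 0.0806, 0.0869]
orientation: [0.002, 1.0, 0.008, 0.004]
contact_force: [-0.0, -0.2, 0.2]
finger_gap: 0.0298
t 6.53 tcp [0.5186 0.0806 0.0869] gap 0.0298 F [-0.  -0.2  0.2] tool y ang -89.1 tilt [ 0.008 -0.003 -1.   ] q6 1.6
shift tool cm [-0.35 -0.45  0.19]
turn wz deg -1.1
shift after turn [-0.34 -0.46  0.19] q6 est +- 1.58
tilt fix wx,wy deg [ 0.2 -0.4]
```

```bash
python3 -m pendant '[[0,0,-4,0,0,0,-0.3],[0,0,-4,0,0,0,-0.3],[0,0,0,0,0,0,-0.2]]'
python3 - <<'E'
from h import *
goto([.4525,-.2064,.10],68)
f=grab("scene"); cv2.imwrite("pics/s2.png",f["frame"][:,:,::-1])
for o in find("scene","rest1",f): print("  ",*o)
for o in find("scene","stand0",f): print("  ",*o)
E
```

```text
time: 6.9
tool_pos: [0.5181, 0.081, 0.1698]
orientation: [0.002, 1.0, 0.008, 0.004]
contact_force: [0.3, -1.0, -0.0]
finger_gap: 0.0344
t 6.9 tcp [0.5181 0.081  0.1698] gap 0.0344 F [ 0.3 -1.  -0. ] tool y ang -89.1 tilt [ 0.008 -0.003 -1.   ] q6 1.6
shift tool cm [-7.07 28.61  7.01]
turn wz deg 22.9
shift after turn [ 4.62 29.11  7.01] q6 est +- 2.0
tilt fix wx,wy deg [ 0.2 -0.5]
   0.73 [146. 299.] [ 0.5248 -0.2712] [55. 16.] 20.0 0.0207 0.0282 245
   0.61 [253. 180.] [0.5191 0.0797] [57. 18.] 1.1 0.0627 0.0725 239
   0.5 [233. 240.] [ 0.572  -0.0519] [56. 17.] -13.1 0.0208 0.0281 199
   0.45 [144. 254.] [ 0.4547 -0.2069] [57. 16.] -21.9 0.0208 0.0283 191
   0.84 [166. 322.] [ 0.5942 -0.2696] [36. 34.] 81.6 0.0212 0.026 283
   0.73 [159. 274.] [ 0.5181 -0.2078] [45. 37.] -2.4 0.0211 0.0262 258
   0.68 [207. 275.] [ 0.5983 -0.1478] [35. 33.] -3.1 0.021 0.0255 235
   0.67 [187. 262.] [ 0.5277 -0.1503] [34. 34.] -21.9 0.0213 0.0253 203
   0.64 [138. 344.] [ 0.5937 -0.332 ] [45. 39.] 20.0 0.0202 0.0259 384
   0.53 [185. 297.] [ 0.5941 -0.2087] [38. 36.] -83.1 0.0207 0.0263 280
```

View pics/s2.png

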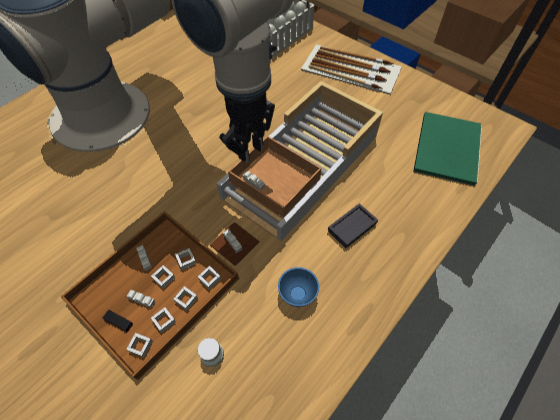

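Rest A sits in the carton at (253,180). Next is rest C at (0.4537, -0.2067), yaw -22°.

```bash
python3 -m pendant '[[0,0,0,0.2,-0.5,10,-0.2],[0,0,0,0,0,10,-0.2],[0.8,5.5,0.5,0,0,2.5,-0.2],[1,6,1,0,0,0,-0.2],[1,6,1,0,0,0,-0.2],[1,6,1.5,0,0,0,-0.2],[0.8,5,1,0,0,0,-0.2],[0,0,0,0,0,0,-0.2]]'
python3 - <<'E'
from h import *
goto([.4537,-.2067,.03],68)
E
```

```text
time: 8.05
tool_pos: [0.4483, -0.2056, 0.1077]
orientation: [-0.0, 0.981, -0.193, -0.009]
contact_force: [-0.1, 1.0, 0.4]
finger_gap: 0.0342
t 8.05 tcp [ 0.4483 -0.2056  0.1077] gap 0.0342 F [-0.1  1.   0.4] tool y ang -112.2 tilt [-0.017  0.004 -1.   ] q6 1.42
shift tool cm [ 0.68 -0.12  7.76]
turn wz deg -0.2
shift after turn [ 0.68 -0.12  7.76] q6 est +- 1.41
tilt fix wx,wy deg [0.1 1. ]
```

```bash
python3 -m pendant '[[0.6,-0.1,2,0.1,1,0,-0.2],[0,0,2,0,0,0,-0.2],[0,0,0,0,0,0,-0.2],[0,0,0,0,0,0,-0.2]]'
python3 - <<'E'
from h import *
goto([.4537,-.2067,.03],68)
f=grab("wrist"); cv2.imwrite("pics/w2.png",f["frame"][:,:,::-1])
for o in find("wrist","rest1",f): print("  ",*o)
E
```

```text
time: 8.55
tool_pos: [0.4528, -0.2045, 0.0648]
orientation: [-0.001, 0.981, -0.193, -0.002]
contact_force: [0.6, 0.2, -0.2]
finger_gap: 0.0341
t 8.55 tcp [ 0.4528 -0.2045  0.0648] gap 0.0341 F [ 0.6  0.2 -0.2] tool y ang -112.2 tilt [-0.003  0.002 -1.   ] q6 1.41
shift tool cm [0.18 0.17 3.48]
turn wz deg -0.2
shift after turn [0.18 0.17 3.48] q6 est +- 1.41
tilt fix wx,wy deg [-0.   0.2]
   0.71 [112. 164.] [ 0.5253 -0.1448] [45. 38.] 69.7 0.0224 0.0252 4798
```

```bash
python3 -m pendant '[[0.15,0.17,1.2,0,0,0,-0.2],[0,0,1.2,0,0,0,-0.2],[0,0,0.9,0,0,0,-0.2],[0,0,0,0,0,0,-0.2]]'
python3 - <<'E'
from h import *
goto([.4537,-.2067,.03],68)
E
```

```text
time: 9.15
tool_pos: [0.454, -0.2071, 0.0303]
orientation: [-0.0, 0.981, -0.193, -0.001]
contact_force: [-0.4, 0.3, 0.7]
finger_gap: 0.034
t 9.15 tcp [ 0.454  -0.2071  0.0303] gap 0.034 F [-0.4  0.3  0.7] tool y ang -112.3 tilt [-0.002  0.001 -1.   ] q6 1.41
shift tool cm [-0.04 -0.02  0.03]
turn wz deg -0.3
shift after turn [-0.04 -0.02  0.03] q6 est +- 1.41
tilt fix wx,wy deg [-0.   0.1]
```

```bash
python3 -m pendant '[[0,0,0,0,0,0,-1],[0,0,0,0,0,0,-1],[0,0,0,0,0,0,-1],[0,0,0,0,0,0,-1],[0,0,-1,0,0,0,-1],[0,0,-5,0,0,0,-1],[0,0,-4,0,0,-10,-1],[0,0,-2,0,0,-10,-1]]' 50; python3 -c "
from h import *
goto([.59,.117,.13],92)"
```

```text
time: 10.15
tool_pos: [0.4536, -0.2068, 0.155]
orientation: [-0.001, 1.0, -0.015, -0.002]
contact_force: [-0.1, 0.2, -1.9]
finger_gap: 0.0142
t 10.15 tcp [ 0.4536 -0.2068  0.155 ] gap 0.0142 F [-0.1  0.2 -1.9] tool y ang -91.8 tilt [-0.003  0.002 -1.   ] q6 1.05
shift tool cm [ 12.64 -32.78   2.52]
turn wz deg -3.8
shift after turn [ 14.77 -31.88   2.52] q6 est +- 0.99
tilt fix wx,wy deg [-0.1  0.2]
```

```bash
python3 -m pendant '[[2,-4,0,0,0,-3.8,-1],[2.5,-5.5,0,0,0,0,-1],[2.5,-5.5,0,0,0,0,-1],[2.5,-5.5,0,0,0,0,-1],[2.5,-5.5,0,0,0,0,-1],[2.5,-5.5,0,0,0,0,-1],[0,0,0,0,0,0,-1]]'; python3 -c "
from h import *
goto([.59,.117,.079],92)"
```

```text
time: 11.02
tool_pos: [0.5945, 0.1215, 0.1632]
orientation: [0.0, 1.0, 0.019, 0.003]
contact_force: [1.0, -1.0, -0.1]
finger_gap: 0.0147
t 11.03 tcp [0.5945 0.1215 0.1632] gap 0.0147 F [ 1.  -1.  -0.1] tool y ang -87.8 tilt [ 0.007 -0.001 -1.   ] q6 1.64
shift tool cm [-0.52  0.42  8.42]
turn wz deg 0.2
shift after turn [-0.52  0.42  8.42] q6 est +- 1.64
tilt fix wx,wy deg [ 0.1 -0.4]
```

```bash
python3 -m pendant '[[-0.5,0.4,3.5,0,-0.4,0,-1],[0,0,2.5,0,0,0,-1],[0,0,1.2,0,0,0,-1],[0,0,1,0,0,0,-1],[0,0,0,0,0,0,-1]]'; python3 -c "
from h import *
goto([.59,.117,.079],92)"
```

```text
time: 11.65
tool_pos: [0.5899, 0.1164, 0.0822]
orientation: [0.001, 1.0, 0.019, 0.001]
contact_force: [0.1, 1.0, -0.3]
finger_gap: 0.0145
t 11.65 tcp [0.5899 0.1164 0.0822] gap 0.0145 F [ 0.1  1.  -0.3] tool y ang -87.8 tilt [ 0.002 -0.001 -1.   ] q6 1.63
shift tool cm [ 0.01 -0.06  0.32]
turn wz deg 0.2
shift after turn [ 0.01 -0.06  0.32] q6 est +- 1.63
tilt fix wx,wy deg [ 0.1 -0.1]
```

```bash
python3 -m pendant '[[0,0,0.3,0,0,0,-1],[0,0,0,0,0,0,-0.6],[0,0,0,0,0,0,-0.4],[0,0,0,0,0,0,-0.2],[0,0,-4,0,0,0,-0.2],[0,0,-4,0,0,0,-0.2],[0,0,0,0,0,0,-0.2]]'
python3 - <<'E'
from h import *
goto([.524,-.271,.03],110)
f=grab("scene"); cv2.imwrite("pics/s3.png",f["frame"][:,:,::-1])
for o in find("scene","rest1",f): print("  ",*o)
E
```

```text
time: 12.52
tool_pos: [0.5906, 0.1164, 0.1631]
orientation: [0.001, 1.0, 0.019, 0.002]
contact_force: [-0.0, 0.4, -0.4]
finger_gap: 0.0341
t 12.53 tcp [0.5906 0.1164 0.1631] gap 0.0341 F [-0.   0.4 -0.4] tool y ang -87.8 tilt [ 0.005 -0.001 -1.   ] q6 1.63
shift tool cm [-8.22 38.44 13.31]
turn wz deg -17.8
shift after turn [-19.56  34.1   13.31] q6 est +- 1.32
tilt fix wx,wy deg [ 0.1 -0.3]
   0.65 [287. 184.] [0.5893 0.1141] [55. 16.] 1.4 0.063 0.0731 199
   0.56 [230. 238.] [ 0.5718 -0.0516] [57. 16.] -14.0 0.0196 0.0283 226
   0.55 [254. 181.] [0.5211 0.0795] [51. 17.] 2.4 0.0636 0.0713 187
   0.53 [143. 299.] [ 0.5251 -0.2714] [56. 15.] 19.8 0.0212 0.0285 230
   0.31 [208. 272.] [ 0.5988 -0.1473] [34. 34.] 0.2 0.0205 0.0256 256
```

View pics/s3.png

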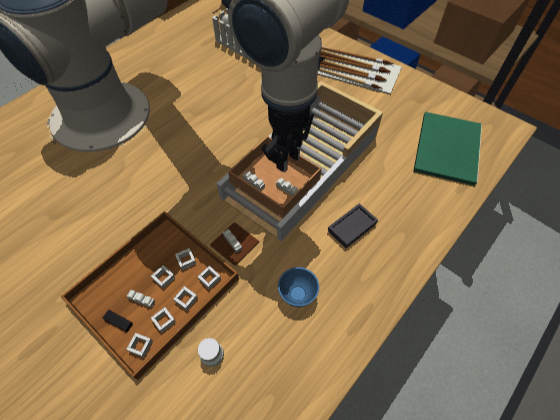

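Two rests are in the carton, at (254,181) and (287,184). The last one, B, is at (0.524, -0.271), yaw 20°.

```bash
python3 -m pendant '[[0,0,0,0,0,-9,-0.2],[0,0,0,0,0,-8.8,-0.2],[-2.5,4.5,0,0,0,0,-0.2],[-3.2,5.3,0.5,0,0,0,-0.2],[-3.2,5.3,1,0,0,0,-0.2],[-3.2,5.3,1,0,0,0,-0.2],[-3.2,5.3,1.5,0,0,0,-0.2],[-3.2,5.3,1.5,0,0,0,-0.2],[0,0,0,0,0,0,-0.2]]'
python3 - <<'E'
from h import *
goto([.524,-.271,.03],110)
E
```

```text
time: 13.75
tool_pos: [0.5204, -0.239, 0.0957]
orientation: [-0.002, 0.984, 0.18, -0.006]
contact_force: [-0.3, 1.3, 0.4]
finger_gap: 0.0341
t 13.75 tcp [ 0.5204 -0.239   0.0957] gap 0.0341 F [-0.3  1.3  0.4] tool y ang -69.2 tilt [-0.013  0.002 -1.   ] q6 0.68
shift tool cm [-0.72  3.16  6.56]
turn wz deg 0.8
shift after turn [-0.68  3.17  6.56] q6 est +- 0.69
tilt fix wx,wy deg [-0.3  0.6]
```

```bash
python3 -m pendant '[[-0.7,3.1,0,-0.3,0.6,0.8,-0.2],[0,0,1.5,0,0,0,-0.2],[0,0,0,0,0,0,-0.2],[0,0,0,0,0,0,-0.2]]'
python3 - <<'E'
from h import *
goto([.524,-.271,.03],110)
f=grab("wrist"); cv2.imwrite("pics/w3.png",f["frame"][:,:,::-1])
for o in find("wrist","rest1",f): print("  ",*o)
E
```

```text
time: 14.25
tool_pos: [0.5232, -0.2679, 0.077]
orientation: [-0.003, 0.985, 0.174, -0.003]
contact_force: [0.1, 0.1, 0.2]
finger_gap: 0.0342
t 14.25 tcp [ 0.5232 -0.2679  0.077 ] gap 0.0342 F [0.1 0.1 0.2] tool y ang -70.0 tilt [-0.006  0.005 -1.   ] q6 0.65
shift tool cm [-0.02  0.35  4.7 ]
turn wz deg -0.0
shift after turn [-0.02  0.35  4.7 ] q6 est +- 0.65
tilt fix wx,wy deg [-0.4  0.2]
   0.94 [285. 239.] [ 0.5224 -0.2707] [56. 16.] 19.9 0.0231 0.0288 2778
   0.38 [111.  32.] [ 0.5958 -0.1414] [46. 37.] 89.6 0.0219 0.0258 4575
```

View pics/w3.png

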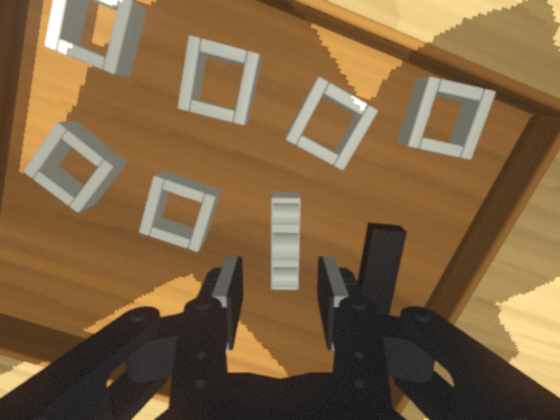

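```bash
python3 -m pendant '[[0,0.3,1.5,-0.3,0.2,0,-0.2],[0,0,1.5,0,0,0,-0.2],[0,0,1.5,0,0,0,-0.2],[0,0,0,0,0,0,-0.2]]'
python3 - <<'E'
from h import *
goto([.5235,-.271,.03],110)
E
```

```text
time: 14.85
tool_pos: [0.5241, -0.2701, 0.0288]
orientation: [-0.0, 0.985, 0.174, -0.0]
contact_force: [0.1, -0.2, -0.7]
finger_gap: 0.034
t 14.85 tcp [ 0.5241 -0.2701  0.0288] gap 0.034 F [ 0.1 -0.2 -0.7] tool y ang -70.0 tilt [-0.001  0.001 -1.   ] q6 0.64
shift tool cm [-0.09  0.07 -0.12]
turn wz deg 0.0
shift after turn [-0.09  0.07 -0.12] q6 est +- 0.64
tilt fix wx,wy deg [-0.1  0. ]
```

```bash
python3 -m pendant '[[0,0,-0.15,0,0,0,-1],[0,0,0,0,0,0,-1],[0,0,0,0,0,0,-1],[0,0,0,0,0,0,-1],[0,0,-1,0,0,0,-1],[0,0,-5,0,0,0,-1],[0,0,-4,0,0,9,-1],[0,0,-2,0,0,9,-1]]' 50; python3 -c "
from h import *
goto([.525,.150,.13],92)"
```

```text
time: 15.85
tool_pos: [0.5239, -0.27, 0.1555]
orientation: [-0.001, 1.0, 0.014, -0.001]
contact_force: [0.7, 0.2, -0.1]
finger_gap: 0.0143
t 15.85 tcp [ 0.5239 -0.27    0.1555] gap 0.0143 F [ 0.7  0.2 -0.1] tool y ang -88.4 tilt [-0.001  0.001 -1.   ] q6 0.97
shift tool cm [  1.29 -41.98   2.59]
turn wz deg -0.4
shift after turn [  1.58 -41.97   2.59] q6 est +- 0.96
tilt fix wx,wy deg [-0.1  0.1]
```

```bash
python3 -m pendant '[[0,-4,0,0,0,0,-1],[0,-6,0,0,0,0,-1],[0.2,-6,0,0,0,0,-1],[0.2,-6,0,0,0,0,-1],[0.2,-6,0,0,0,0,-1],[0.2,-6,0,0,0,0,-1],[0.2,-5,0,0,0,0,-1],[0,0,0,0,0,0,-1]]'; python3 -c "
from h import *
goto([.525,.150,.079],92)"
```

```text
time: 16.85
tool_pos: [0.5266, 0.1303, 0.1635]
orientation: [0.001, 1.0, 0.011, 0.006]
contact_force: [0.4, -1.0, -0.3]
finger_gap: 0.0146
t 16.85 tcp [0.5266 0.1303 0.1635] gap 0.0146 F [ 0.4 -1.  -0.3] tool y ang -88.7 tilt [ 0.012 -0.003 -1.   ] q6 1.69
shift tool cm [-0.22 -2.    8.45]
turn wz deg -0.7
shift after turn [-0.19 -2.    8.45] q6 est +- 1.67
tilt fix wx,wy deg [ 0.2 -0.7]
```

```bash
python3 -m pendant '[[-0.3,-0.9,3.5,0,-0.7,0,-1],[0,0,2.5,0,0,0,-1],[0,0,1.2,0,0,0,-1],[0,0,1,0,0,0,-1],[0,0,0,0,0,0,-1]]'; python3 -c "
from h import *
goto([.523,.140,.079],92)"
```

```text
time: 17.48
tool_pos: [0.5253, 0.1375, 0.0824]
orientation: [0.001, 1.0, 0.011, 0.002]
contact_force: [1.4, 0.6, 0.2]
finger_gap: 0.0145
t 17.48 tcp [0.5253 0.1375 0.0824] gap 0.0145 F [1.4 0.6 0.2] tool y ang -88.7 tilt [ 0.004 -0.003 -1.   ] q6 1.7
shift tool cm [-0.23 -0.25  0.34]
turn wz deg -0.7
shift after turn [-0.23 -0.26  0.34] q6 est +- 1.69
tilt fix wx,wy deg [ 0.2 -0.2]
```

```bash
python3 -m pendant '[[0,0,0.3,0,0,0,-1],[0,0,0,0,0,0,-0.6],[0,0,0,0,0,0,-0.4],[0,0,0,0,0,0,-0.4],[0,0,-4,0,0,0,-0.4],[0,0,-4,0,0,0,-0.4],[0,0,0,0,0,0,-1]]'
python3 - <<'E'
from h import *
f=grab("scene"); cv2.imwrite("pics/s4.png",f["frame"][:,:,::-1])
for n in("rest1","stand1","ink1"):
  for o in find("scene",n,f): print("  ",n,*o)
m=env.trace("scene","carton")[0]["pixels"]; P=cloud(f,m)
h=P[(P[:,2]>0.086)&(P[:,2]<0.094)]
print(cv2.minAreaRect((h[:,:2]*1000).astype(np.float32)))
goto([.557,-.01,.2],92)
E
```

```text
time: 18.35
tool_pos: [0.5258, 0.1377, 0.1631]
orientation: [0.001, 1.0, 0.011, 0.003]
contact_force: [-0.6, 0.4, -0.8]
finger_gap: 0.0088
   rest1 0.76 [275. 168.] [0.5263 0.1356] [57. 17.] 1.1 0.0627 0.0724 216
   rest1 0.7 [231. 240.] [ 0.5716 -0.0513] [58. 17.] -13.2 0.0209 0.0276 193
   rest1 0.62 [254. 180.] [0.5193 0.0794] [56. 18.] 2.0 0.0631 0.0714 217
   rest1 0.45 [287. 184.] [0.5902 0.1146] [55. 17.] 0.5 0.0637 0.0718 218
   stand1 0.84 [164. 280.] [ 0.5227 -0.208 ] [38. 38.] 89.4 0.0198 0.0273 294
   stand1 0.73 [165. 315.] [ 0.5902 -0.2689] [44. 34.] -9.0 0.0214 0.0251 276
   stand1 0.7 [185. 257.] [ 0.5276 -0.15  ] [35. 33.] -21.5 0.0212 0.026 207
   stand1 0.66 [146. 343.] [ 0.6161 -0.324 ] [35. 33.] 7.2 0.022 0.0255 194
   stand1 0.65 [190. 302.] [ 0.594  -0.2108] [36. 34.] 6.5 0.0213 0.0254 233
   stand1 0.5 [210. 277.] [ 0.5981 -0.1457] [40. 35.] 88.1 0.0202 0.0248 284
   ink1 0.59 [118. 320.] [ 0.5249 -0.3303] [58. 20.] 15.4 0.0165 0.0215 308
   ink1 0.44 [147. 346.] [ 0.6165 -0.3235] [33. 32.] 5.6 0.0219 0.0255 170
((552.0560913085938, 116.97235107421875), (161.31094360351562, 141.89028930664062), 2.105459451675415)
t 18.6 tcp [0.5239 0.1373 0.1595] gap -0.0001 F [-0.1  0.5 -0.2] tool y ang -88.7 tilt [-0.001 -0.003 -1.   ] q6 1.7
shift tool cm [ 2.99 14.81 -4.  ]
turn wz deg -0.7
shift after turn [ 2.79 14.85 -4.  ] q6 est +- 1.69
tilt fix wx,wy deg [0.2 0. ]
```

View pics/s4.png

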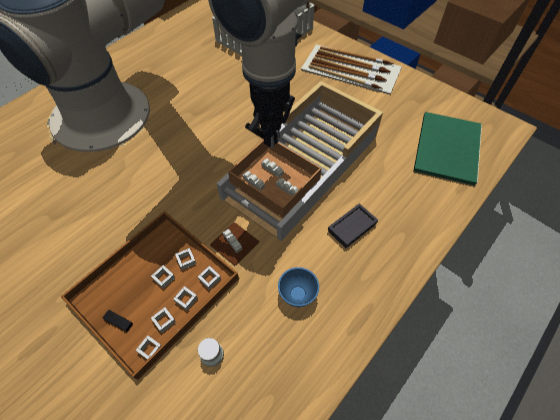

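All three rests are in the carton, at (275,168), (254,180) and (287,184). One stand was knocked to (147,347) but is still in the tray. Now moving behind the carton.

```bash
python3 -m pendant '[[0,0,-2,0.2,0,0,-1],[0.8,3.5,0,0,0,-0.7,-1],[1,4.5,0,0,0,0,-1],[1,4.5,0,0,0,0,-1],[0.2,2,0,0,0,0,-1],[0,0,0,0,0,0,-1]]'; python3 -c "
from h import *
goto([.557,-.005,.082],92)"
```

```text
time: 19.35
tool_pos: [0.5574, -0.0105, 0.1742]
orientation: [-0.0, 1.0, 0.018, -0.005]
contact_force: [-0.7, 0.0, 0.3]
finger_gap: -0.0002
t 19.35 tcp [ 0.5574 -0.0105  0.1742] gap -0.0002 F [-0.7  0.   0.3] tool y ang -87.9 tilt [-0.01  0.   -1.  ] q6 1.41
shift tool cm [ 0.07 -0.55  9.22]
turn wz deg 0.1
shift after turn [ 0.07 -0.55  9.22] q6 est +- 1.41
tilt fix wx,wy deg [-0.   0.6]
```

```bash
python3 -m pendant '[[0,0,4,0,0.6,0,-1],[0,0,3.5,0,0,0,-1],[0,0,0.8,0,0,0,-1],[0,0,0,0,0,0,-1]]'
python3 - <<'E'
from h import *
goto([.557,.03,.082],92)
f=grab("scene"); cv2.imwrite("pics/s5.png",cv2.resize(f["frame"][100:300,150:400,::-1],None,fx=3,fy=3))
E
```

```text
time: 19.85
tool_pos: [0.5565, -0.0079, 0.0885]
orientation: [-0.001, 1.0, 0.018, -0.0]
contact_force: [0.5, 0.1, 0.3]
finger_gap: -0.0001
t 19.85 tcp [ 0.5565 -0.0079  0.0885] gap -0.0001 F [0.5 0.1 0.3] tool y ang -87.9 tilt [-0.001  0.001 -1.   ] q6 1.41
shift tool cm [ 0.19 -3.78  0.66]
turn wz deg 0.1
shift after turn [ 0.19 -3.78  0.66] q6 est +- 1.41
tilt fix wx,wy deg [-0.1  0. ]
```

View pics/s5.png

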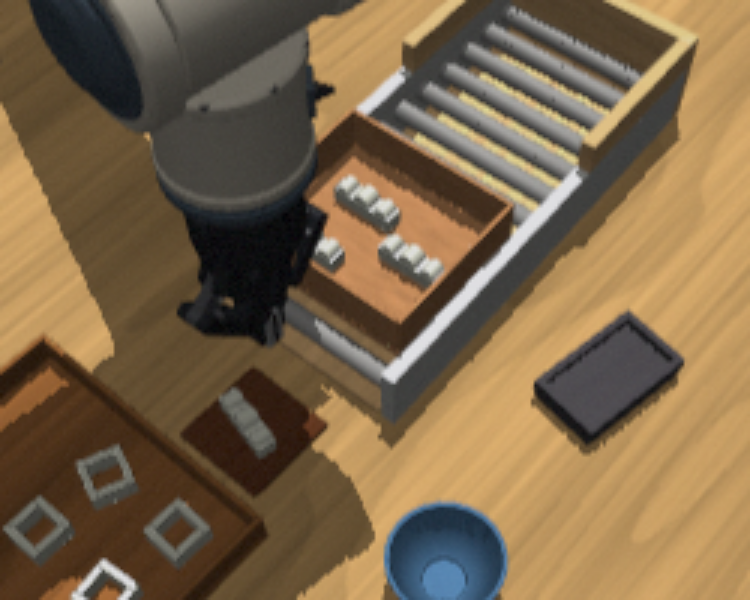

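```bash
python3 -m pendant '[[0.1,-1.2,0.3,0,0,0,-1],[0,-1,0,0,0,0,-1],[0,-0.7,0,0,0,0,-1],[0,-0.7,0,0,0,0,-1],[0,-0.7,0,0,0,0,-1],[0,-0.7,0,0,0,0,-1],[0,-0.7,0,0,0,0,-1],[0,-0.7,0,0,0,0,-1],[0,-0.7,0,0,0,0,-1],[0,-0.7,0,0,0,0,-1]]' 60
python3 - <<'E'
from h import *
f=grab("scene"); cv2.imwrite("pics/s6.png",cv2.resize(f["frame"][100:300,150:400,::-1],None,fx=3,fy=3))
m=env.trace("scene","carton")[0]["pixels"]; P=cloud(f,m)
h=P[(P[:,2]>0.086)&(P[:,2]<0.094)]
print(cv2.minAreaRect((h[:,:2]*1000).astype(np.float32)))
goto([.545,.248,.082],92)
E
```

```text
time: 21.15
tool_pos: [0.5561, 0.0755, 0.0886]
orientation: [-0.0, 1.0, 0.019, 0.002]
contact_force: [0.8, -2.1, 0.2]
finger_gap: -0.0
((552.2179565429688, 158.40708923339844), (158.63856506347656, 141.8555450439453), 1.807703971862793)
t 21.25 tcp [0.556  0.0759 0.0886] gap -0.0002 F [-0.2  0.4  0.6] tool y ang -87.8 tilt [ 0.004  0.001 -1.   ] q6 1.56
shift tool cm [ -0.46 -17.24   0.67]
turn wz deg 0.2
shift after turn [ -0.51 -17.24   0.67] q6 est +- 1.56
tilt fix wx,wy deg [-0.  -0.3]
```

View pics/s6.png

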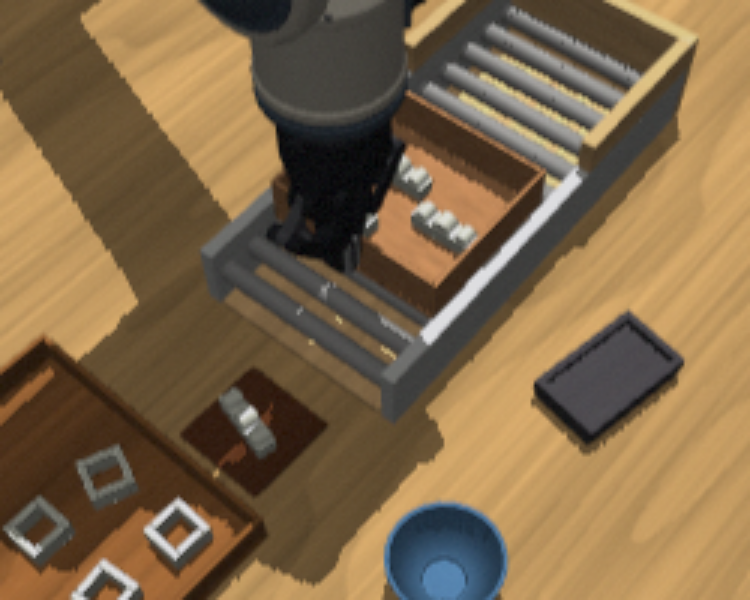

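The carton moves straight and keeps its load, so I'll keep pushing.

```bash
python3 -m pendant '[[0,-0.8,0,0,0,0,-1],[0,-1,0,0,0,0,-1],[0,-1,0,0,0,0,-1],[0,-1,0,0,0,0,-1],[0,-1,0,0,0,0,-1],[0,-1,0,0,0,0,-1],[0,-1,0,0,0,0,-1],[0,-1,0,0,0,0,-1],[0,-0.9,0,0,0,0,-1],[0,-0.8,0,0,0,0,-1]]'
python3 - <<'E'
from h import *
goto([.545,.265,.082],92)
E
```

```text
time: 22.5
tool_pos: [0.5522, 0.1772, 0.0886]
orientation: [-0.0, 1.0, 0.019, 0.002]
contact_force: [0.7, -1.5, 0.0]
finger_gap: 0.0003
t 22.5 tcp [0.5522 0.1772 0.0886] gap 0.0003 F [ 0.7 -1.5  0. ] tool y ang -87.9 tilt [ 0.004  0.001 -1.   ] q6 1.74
shift tool cm [-0.39 -8.8   0.66]
turn wz deg 0.1
shift after turn [-0.41 -8.8   0.66] q6 est +- 1.74
tilt fix wx,wy deg [-0.  -0.3]
```

```bash
python3 -m pendant '[[0,-0.8,0,0,0,0,-1],[0,-0.8,0,0,0,0,-1],[0,-0.8,0,0,0,0,-1],[0,-0.8,0,0,0,0,-1],[0,-0.8,0,0,0,0,-1],[0,-0.8,0,0,0,0,-1],[0,-0.6,0,0,0,0,-1],[0,-0.6,0,0,0,0,-1],[0,-0.5,0,0,0,0,-1]]'
python3 - <<'E'
from h import *
f=grab("scene"); cv2.imwrite("pics/s7.png",cv2.resize(f["frame"][50:250,200:450,::-1],None,fx=3,fy=3))
m=env.trace("scene","carton")[0]["pixels"]; P=cloud(f,m)
h=P[(P[:,2]>0.080)&(P[:,2]<0.1)]
print(cv2.minAreaRect((h[:,:2]*1000).astype(np.float32)),np.percentile(h[:,1],[1,99]))
goto([.545,.265,.082],92)
E
```

```text
time: 23.62
tool_pos: [0.5495, 0.2468, 0.0886]
orientation: [-0.0, 1.0, 0.019, 0.002]
contact_force: [0.1, -1.5, -0.3]
finger_gap: -0.0
((544.3606567382812, 329.8988342285156), (161.33859252929688, 145.05087280273438), 2.016234874725342) [0.25705941 0.40079778]
t 23.73 tcp [0.5495 0.247  0.0886] gap -0.0 F [-0.1 -0.1 -0.5] tool y ang -87.8 tilt [ 0.004  0.001 -1.   ] q6 1.86
shift tool cm [-0.39 -1.82  0.66]
turn wz deg 0.2
shift after turn [-0.39 -1.82  0.66] q6 est +- 1.86
tilt fix wx,wy deg [-0.  -0.3]
```

View pics/s7.png

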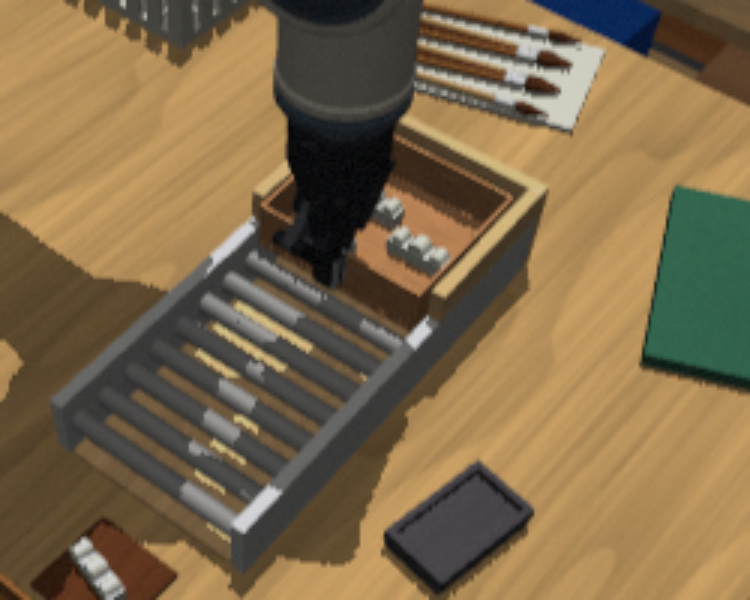

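```bash
python3 -m pendant '[[0,-0.5,0,0,0,0,-1],[0,-0.4,0,0,0,0,-1],[0,-0.4,0,0,0,0,-1],[0,-0.4,0,0,0,0,-1]]'; python3 -m pendant '[[0,-0.3,0,0,0,0,-1],[0,-0.2,0,0,0,0,-1]]'; python3 -m pendant '[[0,-0.2,0,0,0,0,-1],[0,-0.2,0,0,0,0,-1]]'
```

```text
time: 24.22
tool_pos: [0.5491, 0.2628, 0.0885]
orientation: [0.001, 1.0, 0.019, 0.002]
contact_force: [9.1, -41.7, 6.3]
finger_gap: 0.0001
time: 24.48
tool_pos: [0.5492, 0.2625, 0.0886]
orientation: [0.006, 1.0, 0.019, 0.002]
contact_force: [2.4, -19.4, 6.0]
finger_gap: 0.0002
time: 24.72
tool_pos: [0.5492, 0.2626, 0.0887]
orientation: [0.009, 1.0, 0.019, 0.001]
contact_force: [2.3, -22.4, 5.6]
finger_gap: -0.0003
```

The reaction force shows the carton is at the wall. Backing off straight, then checking.

```bash
python3 -m pendant '[[0,0.5,0,0,0,0,-1],[0,2,0,0,0,0,-1],[0,3,-3,0,0,0,-1],[0,3,-5,0,0,0,-0.5],[0,3,-2,0,0,0,-0.2],[0,4,0,0,0,0,-0.2],[0,0,0,0,0,0,-0.2]]' 50
python3 - <<'E'
from h import *
goto([.5717,-.0515,.13],76.5)
f=grab("scene"); cv2.imwrite("pics/s8.png",f["frame"][:,:,::-1])
m=env.trace("scene","carton")[0]["pixels"]; P=cloud(f,m)
h=P[(P[:,2]>0.080)&(P[:,2]<0.1)]
print(cv2.minAreaRect((h[:,:2]*1000).astype(np.float32)),np.percentile(h[:,1],[1,99]))
for n in("rest1","stand1"):
  for o in find("scene",n,f): print("  ",n,*o)
E
```

```text
time: 25.6
tool_pos: [0.5544, 0.1007, 0.1944]
orientation: [0.009, 1.0, 0.019, 0.001]
contact_force: [-0.7, 0.5, -0.5]
finger_gap: 0.0343
t 25.6 tcp [0.5544 0.1007 0.1944] gap 0.0343 F [-0.7  0.5 -0.5] tool y ang -87.8 tilt [ 0.002 -0.017 -1.   ] q6 1.62
shift tool cm [ 1.13 15.16  6.71]
turn wz deg 15.7
shift after turn [ 5.19 14.29  6.71] q6 est +- 1.9
tilt fix wx,wy deg [ 1.  -0.1]
((542.3935546875, 344.05084228515625), (164.0717315673828, 142.6269073486328), 1.678600788116455) [0.2722077  0.41462747]
   rest1 0.71 [332. 113.] [0.5185 0.3614] [56. 19.] 2.1 0.0618 0.0723 193
   rest1 0.55 [341. 127.] [0.5813 0.3409] [54. 19.] 0.3 0.0626 0.072 178
   rest1 0.51 [233. 241.] [ 0.5737 -0.0523] [53. 16.] -14.1 0.0204 0.0288 198
   stand1 0.7 [164. 319.] [ 0.5908 -0.2699] [41. 36.] -8.2 0.0207 0.0264 314
   stand1 0.58 [163. 281.] [ 0.5228 -0.2097] [36. 34.] -0.3 0.0207 0.0258 259
   stand1 0.57 [190. 301.] [ 0.5943 -0.2088] [38. 34.] -84.7 0.0215 0.0263 243
   stand1 0.56 [146. 346.] [ 0.6161 -0.3241] [34. 31.] -86.6 0.0221 0.0254 173
   stand1 0.55 [207. 275.] [ 0.5986 -0.1475] [36. 33.] -2.6 0.0209 0.0254 222
   stand1 0.52 [184. 256.] [ 0.5227 -0.1484] [45. 34.] -21.9 0.0209 0.0255 225
```

View pics/s8.png

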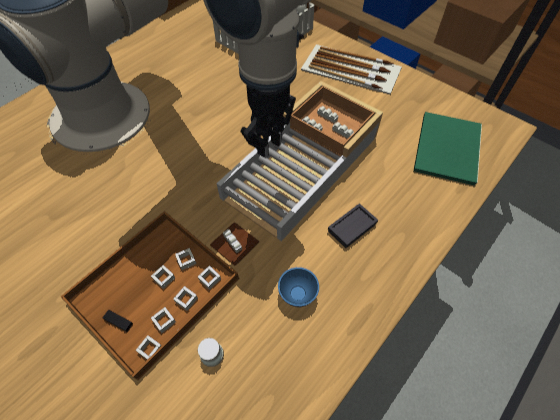

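Run:
```python
from h import *
f=grab("scene"); cv2.imwrite("pics/s9.png",cv2.resize(f["frame"][75:165,280:400,::-1],None,fx=6,fy=6,interpolation=cv2.INTER_CUBIC))
# rim profile along the track middle line
z=f["range_z"]; P=cloud(f,np.ones(z.shape,bool))
for x0 in(.51,.545,.58):
    s=P[(abs(P[:,0]-x0)<.004)&(P[:,1]>.38)&(P[:,1]<.45)]; s=s[np.argsort(s[:,1])]
    print(x0,[(round(a*1000),round(b*1000)) for a,b in s[:,1:]][::3])
```

```text
0.51 [(391, 47), (393, 48), (396, 51), (400, 49), (403, 47), (406, 49), (407, 63), (409, 89), (409, 49), (409, 61), (409, 68), (410, 66), (410, 64), (411, 46), (411, 70), (411, 87), (411, 50), (412, 55), (414, 59), (419, 89), (421, 91), (423, 89)]
0.545 [(382, 47), (385, 47), (387, 49), (392, 48), (398, 47), (400, 50), (405, 47), (407, 49), (410, 90), (410, 71), (410, 72), (411, 52), (411, 84), (411, 56), (411, 80), (412, 80), (412, 66), (412, 50), (412, 76), (413, 57), (414, 89), (417, 89), (422, 88), (426, 89)]
0.58 [(381, 47), (385, 48), (389, 47), (392, 48), (396, 46), (401, 47), (405, 48), (409, 49), (411, 56), (411, 50), (411, 85), (412, 76), (412, 52), (412, 78), (412, 59), (413, 79), (414, 71), (414, 69), (414, 62), (415, 84), (416, 62), (419, 89), (424, 88), (427, 88)]
```

View pics/s9.png

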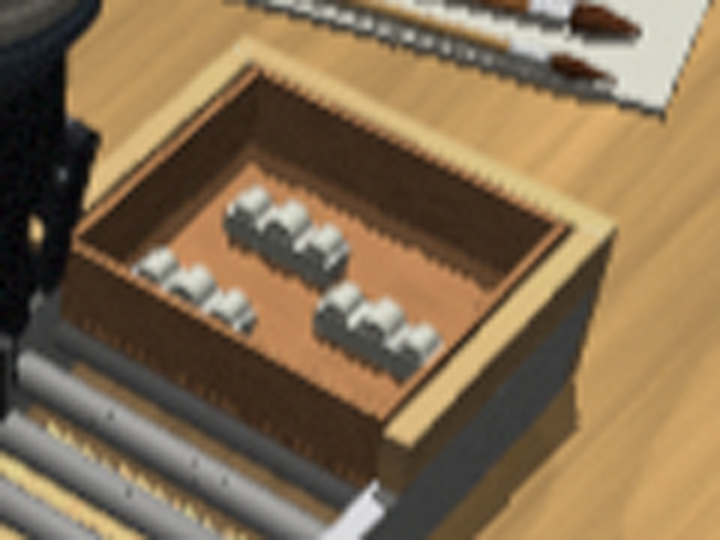

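The carton is flush with the end wall and all three rests are visible in it. Now the sample at (0.572, -0.052).

```bash
python3 -m pendant '[[0,0,0,1,0,8,-0.2],[0,0,0,0,0,7.7,-0.2],[1.7,4.5,1,0,0,0,-0.2],[1.8,5,2,0,0,0,-0.2],[1.7,4.6,2,0,0,0,-0.2],[0,0,2,0,0,0,-0.2],[0,0,0,0,0,0,-0.2],[0,0,0,0,0,0,-0.2]]'
python3 - <<'E'
from h import *
goto([.572,-.0517,.03],76.7)
f=grab("wrist"); cv2.imwrite("pics/w4.png",f["frame"][:,:,::-1])
for o in find("wrist","rest0",f): print("  ",*o)
E
```

```text
time: 26.85
tool_pos: [0.573, -0.0424, 0.1205]
orientation: [-0.001, 0.993, -0.115, 0.001]
contact_force: [1.1, 0.7, -0.6]
finger_gap: 0.0342
t 26.85 tcp [ 0.573  -0.0424  0.1205] gap 0.0342 F [ 1.1  0.7 -0.6] tool y ang -103.2 tilt [ 0.001  0.002 -1.   ] q6 1.62
shift tool cm [0.11 0.95 9.04]
turn wz deg 0.1
shift after turn [0.11 0.95 9.04] q6 est +- 1.62
tilt fix wx,wy deg [-0.1 -0.1]
   0.78 [294. 217.] [ 0.5699 -0.051 ] [56. 16.] -13.1 0.0229 0.0288 1882
```

View pics/w4.png

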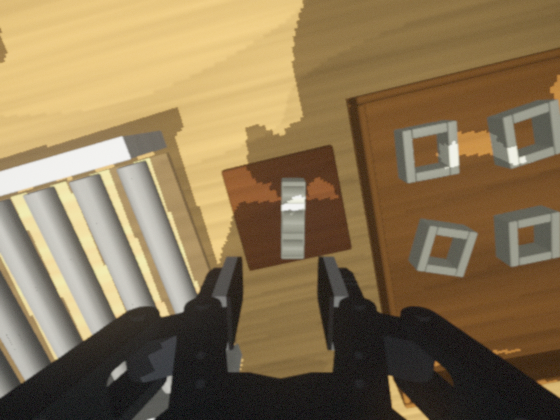

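The sample is visible at (293,217), slightly right of the jaw axis, which the 0.9 cm shift corrects.

```bash
python3 -m pendant '[[0,0.9,2,0,0,0,-0.2],[0,0,2.5,0,0,0,-0.2],[0,0,1,0,0,0,-0.2],[0,0,0,0,0,0,-0.2]]'
python3 - <<'E'
from h import *
goto([.571,-.0515,.03],76.7)
E
```

```text
time: 27.45
tool_pos: [0.5731, -0.0493, 0.0677]
orientation: [-0.001, 0.994, -0.113, 0.004]
contact_force: [-0.7, 0.2, 1.6]
finger_gap: 0.034
t 27.45 tcp [ 0.5731 -0.0493  0.0677] gap 0.034 F [-0.7  0.2  1.6] tool y ang -103.0 tilt [ 0.007  0.001 -1.   ] q6 1.6
shift tool cm [-0.18  0.27  3.76]
turn wz deg 0.3
shift after turn [-0.18  0.27  3.76] q6 est +- 1.61
tilt fix wx,wy deg [-0.2 -0.4]
```

```bash
python3 -m pendant '[[-0.2,0.25,1.2,-0.2,-0.4,0,-0.2],[0,0,1.3,0,0,0,-0.2],[0,0,1.1,0,0,0,-0.2],[0,0,0,0,0,0,-0.2]]'
python3 - <<'E'
from h import *
goto([.571,-.0515,.03],76.7)
E
```

```text
time: 27.95
tool_pos: [0.5713, -0.0513, 0.0305]
orientation: [0.001, 0.994, -0.113, 0.001]
contact_force: [0.3, -0.4, 0.4]
finger_gap: 0.0341
t 27.95 tcp [ 0.5713 -0.0513  0.0305] gap 0.0341 F [ 0.3 -0.4  0.4] tool y ang -103.0 tilt [ 0.001 -0.001 -1.   ] q6 1.61
shift tool cm [-0.02  0.02  0.05]
turn wz deg 0.3
shift after turn [-0.02  0.02  0.05] q6 est +- 1.61
tilt fix wx,wy deg [ 0.1 -0.1]
```

```bash
python3 -m pendant '[[0,0,0,0,0,0,-1],[0,0,0,0,0,0,-1],[0,0,0,0,0,0,-1],[0,0,0,0,0,0,-1],[0,0,-1,0,0,0,-1],[0,0,-4,0,0,0,-1],[0,0,-3,0,0,0,-1],[0,0,-1,0,0,0,-1],[0,0,0,0,0,0,-1]]' 60; python3 -c "
from h import *
goto([.455,-.24,.035])"
```

```text
time: 29.08
tool_pos: [0.5714, -0.0513, 0.1254]
orientation: [0.001, 0.994, -0.113, 0.001]
contact_force: [0.3, -0.2, -1.1]
finger_gap: 0.0143
t 29.07 tcp [ 0.5714 -0.0513  0.1254] gap 0.0143 F [ 0.3 -0.2 -1.1] tool y ang -103.0 tilt [ 0.002 -0.001 -1.   ] q6 1.61
shift tool cm [-7.12 21.    9.04]
tilt fix wx,wy deg [ 0.1 -0.1]
```

```bash
python3 -m pendant '[[-1.3,3.5,0,0,0,0,-1],[-1.4,4,0,0,0,0,-1],[-1.4,4,0,0,0,0,-1],[-1.4,4,0,0,0,0,-1],[-1.4,4,0,0,0,0,-1],[-0.3,1,0,0,0,0,-1],[0,0,2,0,0,0,-1],[0,0,0,0,0,0,-1]]'
python3 - <<'E'
from h import *
goto([.455,-.24,.035],77)
f=grab("scene"); cv2.imwrite("pics/s10.png",f["frame"][:,:,::-1])
E
```

```text
time: 30.08
tool_pos: [0.4494, -0.2381, 0.0978]
orientation: [-0.001, 0.994, -0.113, -0.003]
contact_force: [-0.6, 0.0, -0.1]
finger_gap: 0.0139
t 30.07 tcp [ 0.4494 -0.2381  0.0978] gap 0.0139 F [-0.6  0.  -0.1] tool y ang -102.9 tilt [-0.006  0.003 -1.   ] q6 1.19
shift tool cm [0.63 0.07 6.28]
turn wz deg 0.1
shift after turn [0.63 0.07 6.28] q6 est +- 1.19
tilt fix wx,wy deg [-0.1  0.4]
```

View pics/s10.png

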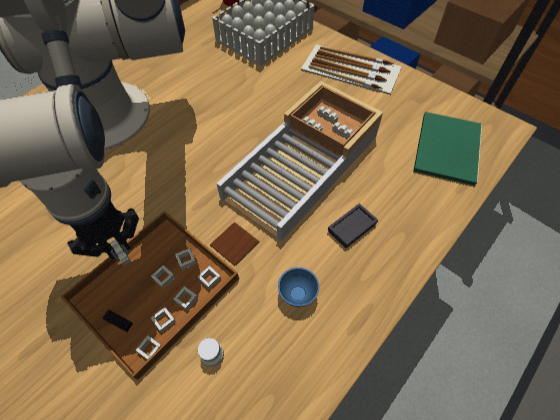

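The sample is in the gripper at (121,252), over the empty part of the tray. Lowering.

```bash
python3 -m pendant '[[0.6,0.1,2,0,0.4,0,-1],[0,0,2,0,0,0,-1],[0,0,1.5,0,0,0,-1],[0,0,0.5,0,0,0,-1],[0,0,0,0,0,0,-1]]'
python3 - <<'E'
from h import *
goto([.455,-.24,.032],77)
E
```

```text
time: 30.75
tool_pos: [0.4582, -0.2396, 0.0388]
orientation: [-0.0, 0.994, -0.111, 0.002]
contact_force: [1.0, 0.5, 0.4]
finger_gap: 0.0139
t 30.75 tcp [ 0.4582 -0.2396  0.0388] gap 0.0139 F [1.  0.5 0.4] tool y ang -102.8 tilt [ 0.005 -0.    -1.   ] q6 1.19
shift tool cm [-0.31  0.11  0.68]
turn wz deg 0.2
shift after turn [-0.31  0.12  0.68] q6 est +- 1.2
tilt fix wx,wy deg [-0.  -0.3]
```

```bash
python3 -m pendant '[[0,0,0.6,0,0,0,-1],[0,0,0,0,0,0,-0.6],[0,0,0,0,0,0,-0.3],[0,0,0,0,0,0,-0.2],[0,0,-2,0,0,0,-0.2],[0,0,-5,0,0,0,-0.2],[0,0,-5,0,0,0,-0.2],[-5,0,-5,0,0,0,-0.2],[-5,0,-2,0,0,0,-0.2],[0,0,0,0,0,0,-0.2]]'
python3 - <<'E'
from h import *
goto([.455,-.24,.032],77)
f=grab("scene"); cv2.imwrite("pics/s11.png",f["frame"][:,:,::-1])
for n in("rest1","stand1","ink1"):
  for o in find("scene",n,f): print("  ",n,*o)
m=env.trace("scene","carton")[0]["pixels"]; P=cloud(f,m)
h=P[(P[:,2]>0.080)&(P[:,2]<0.1)]
print(cv2.minAreaRect((h[:,:2]*1000).astype(np.float32)))
E
```

```text
time: 32.0
tool_pos: [0.3643, -0.2187, 0.2226]
orientation: [0.001, 0.994, -0.111, 0.004]
contact_force: [0.7, 1.3, -0.3]
finger_gap: 0.0342
t 32.0 tcp [ 0.3643 -0.2187  0.2226] gap 0.0342 F [ 0.7  1.3 -0.3] tool y ang -102.7 tilt [ 0.007 -0.003 -1.   ] q6 1.11
shift tool cm [ 9.17  0.06 19.14]
turn wz deg 0.3
shift after turn [ 9.17  0.02 19.14] q6 est +- 1.11
tilt fix wx,wy deg [ 0.1 -0.5]
   rest1 0.78 [133. 270.] [ 0.4595 -0.2402] [57. 16.] -12.8 0.02 0.0291 236
   rest1 0.74 [330. 115.] [0.5185 0.3622] [56. 19.] 0.3 0.0622 0.0731 188
   rest1 0.5 [341. 129.] [0.5819 0.3413] [48. 16.] 2.8 0.0628 0.071 138
   stand1 0.79 [159. 276.] [ 0.517  -0.2095] [48. 34.] -1.7 0.0205 0.0257 270
   stand1 0.78 [163. 314.] [ 0.5942 -0.27  ] [36. 33.] -9.3 0.0217 0.026 241
   stand1 0.75 [184. 303.] [ 0.595  -0.2116] [35. 32.] 6.7 0.0212 0.0259 218
   stand1 0.66 [148. 346.] [ 0.6168 -0.3231] [33. 33.] -83.8 0.022 0.0254 167
   stand1 0.56 [211. 279.] [ 0.5982 -0.1478] [35. 33.] -3.4 0.0207 0.0254 227
   stand1 0.49 [186. 262.] [ 0.5282 -0.1517] [36. 34.] -22.6 0.0203 0.0253 211
   ink1 0.81 [119. 319.] [ 0.5213 -0.33  ] [65. 23.] 14.7 0.0162 0.0202 351
   ink1 0.52 [343. 130.] [0.5775 0.3493] [60. 34.] 2.0 0.0624 0.0725 177
((0.0, 0.0), (0.0, 0.0), 0.0)
```

View pics/s11.png

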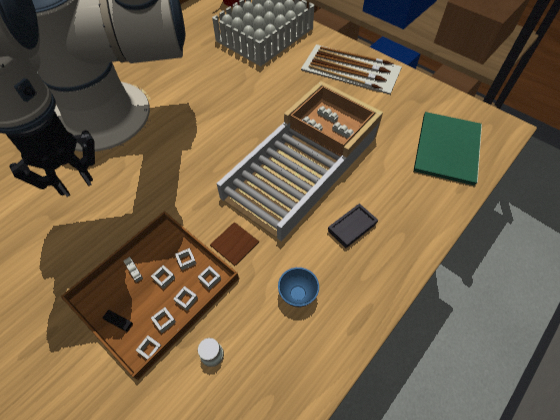

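The sample lies in the tray at (133,270). The carton, with three rests, is still flush in the bay, and the arm is clear. Handing in.

```bash
python3 -c "
from workcell import env
print(env.hand_in())"
```

```text
the job is handed in; nothing more can be done
None
```

I finished all three steps and handed the job in at about 32 s of robot time; no verdict was reported.

**What I did:** The sample was a brush rest. I moved the three other brush rests from the tray into the carton and pushed the carton along the rollers to the bay's end wall. Then I put the sample back in the tray at about (0.46, -0.24).

**Last checks:**
- **Carton:** Right after the push it was flush with the end wall, measured at about +121 mm along the track (pass limit +115 mm, about +125 mm at the wall). All three rests were visible inside it.
- **Tray:** The sample, all six egg stands and the ink stick are in the tray. One stand was knocked a few centimetres while the arm was elsewhere, but it stayed inside.
- **Bystanders:** The bowl, jar and inkstone look unmoved in the pictures; I did not measure their positions.
- **Arm:** It was clear of everything at hand-in.

**Checks that failed or disagreed:**
- **Carton network:** In the final picture it gave no usable carton outline. The final carton check is therefore by eye, and the picture matches the one taken after the push.
- **Rest and ink networks:** The rest detector listed only two of the three rests in the carton in the final picture, though all three are visible. The ink stick network also gave a false match on a rest.
- **Push force:** The wrist read 41.7 N for a moment when the carton met the wall. That was pressed through the fingertips, so I don't believe the 40 N limit on the arm and gripper body applies, but I could not confirm it.

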